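Load a conveyor roller into the sloping V-block run-out fixture

ROBOT

A 7-joint arm with a two-finger parallel gripper is mounted at the origin on a cart in front of the work surface, level with it; the furniture and walls round the work are solid. World frame = base frame: x ahead of the robot, y to its left, z up, the work surface at z = 0. Lengths are in m, angles in rad, forces in N, time in s.
With the tool pointing down it reaches from about 0.425 to 0.875 m from the base axis. Payload 4.7 kg.
Tool frame: the origin (TCP) lies on the centre line of the jaws, within the pads' length; the fingertips stand 19 mm ahead of it and the grasp point (between the pads) is the TCP; x points along the fingers, z is the direction in which the jaws open and shut, and the axes are right-handed (so a half turn about x gives the same grasp; the last joint's range is limited). The gripper opens to 87 mm and grips with 3 to 60 N. Pads are 19 mm wide; open, the fingers measure 117 mm over their backs; the gripper's body (75 mm by 190 mm) begins 51 mm behind the grasp point.
Start: joints at [-1.263, 0.321, -0.07, 1.45, 0.023, 1.371, -0.057], TCP at [0.188, 0.622, 0.242] pointing down, gripper open.
Joint ranges: [-2.86, 2.86], [-0.3, 2.09], [-1.38, 1.24], [0.06, 2.45], [-1.56, 4.7], [0.09, 2.05], [-2.69, 2.69]. Speed limits (rad/s): [2.57, 2.57, 3.14, 3.14, 3.14, 3.14, 3.14].

INTERFACE

Orientations are given as a rotation vector (axis times angle).
In Python, from bench import get_state, get_image, camera_info, close_job gives the robot as it stands.
- The arm moves only by the tool jog_arm, never from a script. Its argument "targets" is a list of rows, each a list of 7 numbers: the turn, a rotation vector about the tool's x, y, z in degrees, then the shift along the tool's x, y, z in cm, then the finger opening in cm, from 0 to 8.7. In form: [[wx, wy, wz, tx, ty, tz, jaw], ...]. A call has 1 to 10 rows; each row shifts and turns the commanded pose from where the row before left it, along the tool's axes as they then stand; what a row does not reach is not made up. A row lasts 1/8 s, in which the tool goes at most 62.5 mm and 10.7 degrees, less where a joint would pass 70% of its speed; a pose out of reach is approached as far as the arm can. A call is refused whole if a number of a shift passes 6.25 or a number of a turn 10.7, either way. A call with a gripper value outside its range is refused whole. The fingers move at their own pace and stop on an object; "squeeze" is the grip in N (left out, the last holds). Time passes only in rows, so rows that do not move let the fingers close. It gives the time, the measured TCP pose, the force and the opening at its end, in the units of the state.
- get_state(): the state, without advancing time (a new reading comes with each control period).
- get_image(name): name is "scene" or "top"; returns (picture, depth): 384x512x3 uint8, red, green, blue; 384x512 float32, m along the optical axis (not along the pixel's ray), 0 where there is no reading.
- camera_info(name): a dict with "intrinsics" (3x3 intrinsics, pixels), "k1" (the pictures are not rectified: a ray, as slopes to the right and down, at radius r is drawn at 1 + k1 r^2 times it, then the intrinsics apply), "world_from_camera" (4x4, takes a point from camera to world coordinates). Camera axes: x right, y up, looking along -z (the intrinsics and any distortion apply to the point x, -y, -z); pixel columns grow to the right and rows downward; lengths in m; the calibration is good to about 2 mm. A picture is of the moment at which its call begins. camera_info takes no time and is no camera call.
- close_job(): hands the job in, once; it reports no verdict.
The state is a dict: "time": time; "joint_positions": joint angles; "qd": joint speeds; "joint_torque": joint torques, N m; "position": TCP position; "tool_rot": TCP orientation; "ft_force": force on the tool from outside, world axes, zero at the start; "torque": the same for the moment, N m; "grip_width": opening from 0.0 (shut) to 1.0 (fully open).
Only numpy, scipy, OpenCV 4.12 (cv2) and the standard library are available. Lean on these libraries where they do the work, as an engineer would, in place of code of your own. Each camera call takes 0.05 s, during which the arm holds its last target.

TASK

Set the thicker of the two conveyor rollers up for its run-out check: swing the fixture's hinged keeper fully back so that it stands open by itself, lower the roller into the two sloping V-blocks without dropping it, and push it down the slope until its end bears firmly on the end stop - by feel, because the stop is held only by its thumbscrew and must not be shifted. Then bring the keeper down gently, without letting it slam, so that it rests on the roller's shaft; leave the thinner roller in the rack.

Things in the scene. Friction and masses are not known exactly. Their poses are not given: they have to be found in the camera images.
- vbed: sloping bed of the fixture (fixed). Origin: where a roller's centre lies when seated in both Vs, midway between them. x: uphill along the Vs, away from the robot, 30 deg above level; y: level, to the left; z: square off the bed. Steel V-blocks at x -78 and +78 (22 thick, tops z +8, y +-27, V 90 deg, 36 wide); plate top z -45, 130 wide. Clear for fingers from x -67 to +67 (mm)
- roller_mid (a point): centre of the thicker roller: black rubber sleeve 32 mm in diameter, 88 long, in the middle of a steel shaft 14 mm in diameter, 210 long; both ends alike, either may go downhill; 0.25 to 0.5 kg. x axis along the shaft. It starts level in one of the rack's two notch pairs, centre 58 mm above the bench
- thin_roller_mid (a point): centre of the thinner roller: sleeve 20 mm in diameter, 88 long, on a like shaft (14 by 210 mm), level in the rack's other notch pair, where it stays; centre 58 mm above the bench
- rack: aluminium rack fixed to the bench, 190 by 190 mm, base 10 thick; origin on the bench under its centre, x along the rollers. Two notched end plates, 10 thick and 62 high, at x -78 and +78 mm; notches for the shafts at y -50 and +50 mm. Which roller lies in which notch pair varies
- keeper (a joint): angle (rad) of the keeper, a flat steel arm (16 wide, 10 thick) over the upper V-block that falls shut by its weight, 0.3 kg. 0: shut on nothing (its start); about 0.1: resting on a seated roller's shaft; 1.57: upright; beyond, it falls back and stays at its limit, 1.95. It can press the shaft only when let right down
- keeper_hinge (a point): point on the keeper's hinge axis, which runs parallel to the bed's x on the left side: bed frame x +106, y +48, z +16 mm, level with the handle along x (the hinge itself is at x +60 to +98)
- keeper_bar (a point): middle of the free part of the keeper's handle, a round steel bar 12 mm in diameter, parallel to the bed's x, standing out 36 mm uphill from the arm's free end (end cap 15 mm in diameter). Its axis circles the hinge axis at 90 mm; it can turn between gripping fingers. Shut: bed frame x +106, y -42, z +16 mm; open at 1.95: y +81, z +100 mm
- stop_bracket (a point): uphill face of the fixed bracket of the end stop, on the Vs' centre line (bed frame x -126, y 0, z 0 mm). Through it runs the stop rod, whose flat 12 mm end stands 13 to 29 mm uphill of it, set anew each time and not reported. A roller that touches it has its centre 105 mm uphill of the rod's end. A push of 5 to 10 N seats the roller; at about 14 N the rod slips

How it is judged:
By the outcome, as a careful person would: the job done as asked, in the order asked, and still so for the second after the job is handed in, with the robot touching nothing.
It also fails if it takes over 70 s, if anything falls off the work surface, if the arm or the gripper's body presses on something with over 40 N, if the wrist force passes 120 N, or if a joint passes its speed limit or range.

## Working session

There is one attempt and no reset: what is moved stays moved. The work goes in short steps, Python scripts to look and compute and a tool call to move; the robot and the scene stay as the last step left them, time stands still between calls to the robot, and variables do not carry over. Pictures are saved under pics/ and viewed, and the job is handed in when it is done.

Besides the shell and the picture viewer there is one more tool, called after ">>>" by a JSON object that holds its "fn" and its "kwargs", one argument or row to a line. jog_arm: Moves the arm, as the interface text tells. Its arguments: {"type":"object","properties":{"targets":{"type":"array"},"squeeze":{"type":"number"}},"required":["targets"]}

```bash
ls; mkdir -p pics; cat > look.py <<'E'
E
python3 - <<'E'
from bench import *
import cv2, numpy as np
s=get_state(); print(s)
for n in ("scene","top"):
    print(n,camera_info(n))
    im,d=get_image(n); cv2.imwrite(f"pics/{n}0.png",im[:,:,::-1]); np.savez(f"pics/{n}0.npz",im=im,d=d)
E
```

```text
pics
{'time': 0.0, 'joint_positions': array([-1.26292174,  0.32181317, -0.0701058 ,  1.45169285,  0.02262647,
        1.37081762, -0.05695516]), 'qd': array([-0.00025935,  0.00118651,  0.0016484 ,  0.00025191, -0.00113614,
        0.00178506,  0.0004614 ]), 'joint_torque': array([ 9.40347900e-05, -4.91272581e+01, -4.03944310e-01, -3.12539828e+01,
       -6.40263199e-02,  4.35084407e-02,  1.66211571e-04]), 'position': array([0.18810716, 0.62162886, 0.24045909]), 'tool_rot': array([-0.99137375,  1.33549711,  0.98929246]), 'ft_force': array([-0.49945536,  0.1708057 , -0.52144379]), 'torque': array([-0.04288411, -0.00492437,  0.01180725]), 'grip_width': 0.996873935726883}
scene {'intrinsics': array([[403.52382205,   0.        , 258.97610657],
       [  0.        , 403.52382205, 186.80446374],
       [  0.        ,   0.        ,   1.        ]]), 'k1': -0.1104433417085855, 'world_from_camera': array([[-0.89438149,  0.32478987, -0.30756021,  0.29957088],
       [-0.44712571, -0.66861853,  0.59416148,  0.4462913 ],
       [-0.01266282,  0.66892511,  0.74322194,  0.77889459],
       [ 0.        ,  0.        ,  0.        ,  1.        ]])}
top {'intrinsics': array([[447.61446891,   0.        , 251.7998166 ],
       [  0.        , 447.61446891, 187.50106017],
       [  0.        ,   0.        ,   1.        ]]), 'k1': -0.09395440679858062, 'world_from_camera': array([[ 0.00260426,  0.98271629, -0.18509974,  0.35944354],
       [-0.99997839,  0.00144183, -0.00641432, -0.10317896],
       [-0.00603658,  0.18511245,  0.98269881,  1.18387121],
       [ 0.        ,  0.        ,  0.        ,  1.        ]])}
```

View pics/scene0.png

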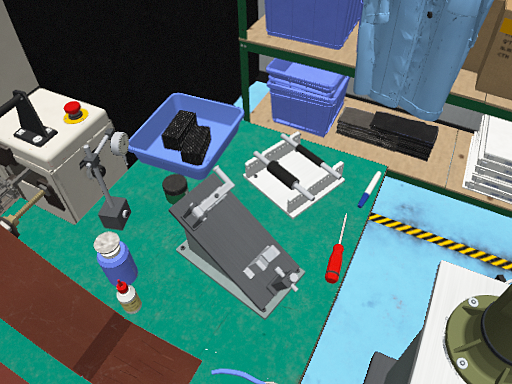

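View pics/top0.png

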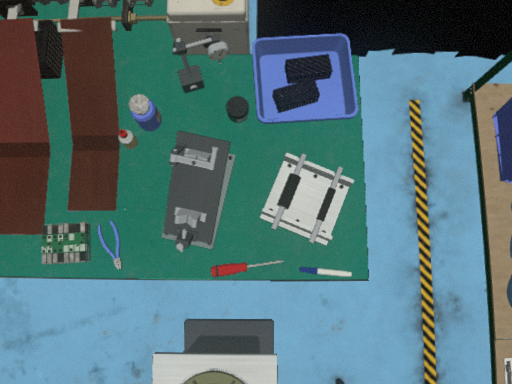

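The scene camera shows the V-bed around (235,240), stop at (285,280), keeper at (210,200), rack at (293,172). The top camera shows the bed at (198,190) and the rack at (307,197), with the thick roller on the left at (288,190). I'll zoom in next.

```bash
cat > h.py <<'E'
import numpy as np, cv2
from bench import *
from scipy.spatial.transform import Rotation as R
def cam(n):
    c=camera_info(n); return np.array(c["intrinsics"]),c["k1"],np.array(c["world_from_camera"])
def unproj(n,u,v,d):
    K,k,T=cam(n); p=np.stack([np.asarray(u,float).ravel(),np.asarray(v,float).ravel()],1).reshape(-1,1,2)
    s=cv2.undistortPoints(p,K,np.array([k,0,0,0.]),None,None,).reshape(-1,2)
    d=np.asarray(d,float).ravel()
    pc=np.stack([s[:,0]*d,-s[:,1]*d,-d],1)
    return pc@T[:3,:3].T+T[:3,3]
def proj(n,P):
    K,k,T=cam(n); P=np.atleast_2d(P); pc=(P-T[:3,3])@T[:3,:3]
    q=np.stack([pc[:,0],-pc[:,1],-pc[:,2]],1)
    return cv2.projectPoints(q,np.zeros(3),np.zeros(3),K,np.array([k,0,0,0.]))[0].reshape(-1,2)
def cloud(n,d):
    v,u=np.mgrid[0:d.shape[0],0:d.shape[1]]
    return unproj(n,u,v,d).reshape(d.shape+(3,))
E
python3 - <<'E'
from h import *
for n,(x0,y0,x1,y1) in dict(scene=(160,120,360,320),top=(150,120,370,260)).items():
    z=np.load(f"pics/{n}0.npz"); 
    c=z['im'][y0:y1,x0:x1,::-1]; f=4 if n=="scene" else 3.6
    f=min(800/(x1-x0),600/(y1-y0))
    cv2.imwrite(f"pics/{n}0z.png",cv2.resize(c,None,fx=f,fy=f,interpolation=cv2.INTER_CUBIC)); print(f)
    P=cloud(n,z['d']); np.save(f"pics/{n}P.npy",P)
    if n=="top":
        for (u,v) in [(288,190),(325,204),(280,226),(198,190),(240,230),(190,215)]: print(n,u,v,P[v,u],z['d'][v,u])
    else:
        for (u,v) in [(283,175),(313,148),(220,240),(300,200),(170,290)]: print(n,u,v,P[v,u],z['d'][v,u])
E
```

```text
3.0
scene 283 175 [ 0.55704735 -0.17873851  0.07184177] 0.9760553
scene 313 148 [ 0.54947845 -0.37463956  0.00170594] 1.1422508
scene 220 240 [0.58515072 0.07032127 0.1037363 ] 0.81301236
scene 300 200 [ 0.49936354 -0.15321316  0.03515849] 0.9704117
scene 170 290 [6.60319405e-01 1.72619455e-01 3.43311577e-05] 0.8524232
3.6363636363636362
top 288 190 [ 0.5629707  -0.18751819  0.06989665] 1.1318333
top 325 204 [ 0.52709726 -0.28026771  0.07088564] 1.1236264
top 280 226 [ 0.47812636 -0.17012779  0.00587541] 1.1791538
top 198 190 [0.55859824 0.03762377 0.09196563] 1.110781
top 240 230 [ 0.46811652 -0.06444618 -0.00213628] 1.1858519
top 190 215 [0.49547481 0.05524285 0.09631191] 1.0949388
```

```bash
ls pics
```

```text
scene0.npz
scene0.png
scene0z.png
sceneP.npy
top0.npz
top0.png
top0z.png
topP.npy
```

View pics/scene0z.png

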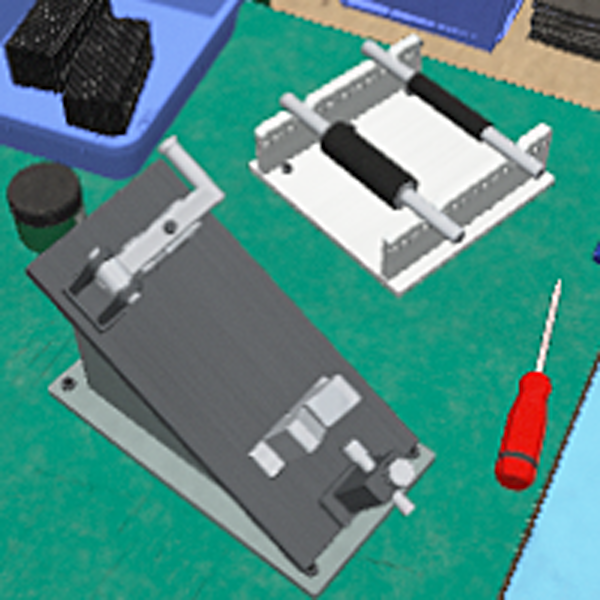

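View pics/top0z.png

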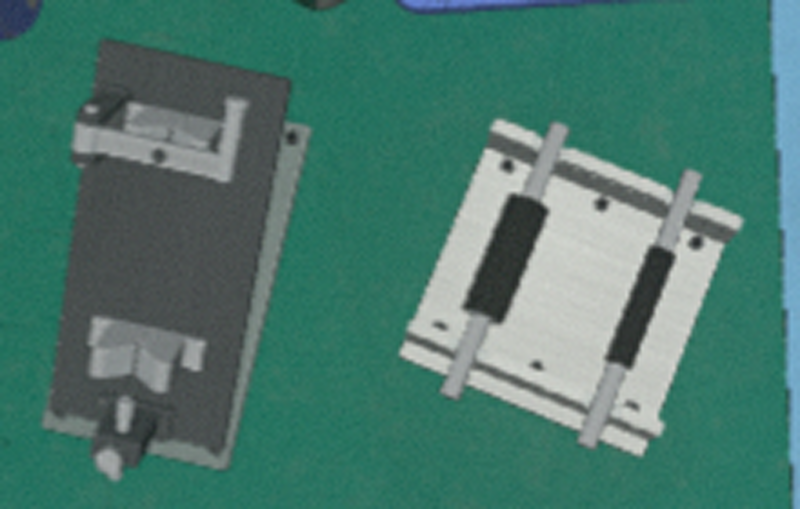

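```bash
cat > fit.py <<'E'
from h import *
res={}
for n in("scene","top"):
    P=np.load(f"pics/{n}P.npy").reshape(-1,3); d=np.load(f"pics/{n}0.npz")['d'].ravel()
    P=P[(d>0)&(P[:,0]>.35)&(P[:,0]<.8)&(P[:,1]>-.12)&(P[:,1]<.2)&(P[:,2]>.012)&(P[:,2]<.4)]
    # ransac plane with 30deg slope
    rng=np.random.default_rng(0); best=0
    for _ in range(3000):
        a=P[rng.choice(len(P),3,False)]; m=np.cross(a[1]-a[0],a[2]-a[0]); l=np.linalg.norm(m)
        if l<1e-5: continue
        m/=l; m*=np.sign(m[2])
        if abs(m[2]-np.cos(np.pi/6))>.05: continue
        c=(abs((P-a[0])@m)<.0025).sum()
        if c>best: best,bm,ba=c,m,a[0]
    I=P[abs((P-ba)@bm)<.003]; c0=I.mean(0); m=np.linalg.svd(I-c0)[2][2]; m*=np.sign(m[2])
    print(n,len(P),best,"tilt",np.degrees(np.arccos(m[2])),"yaw",np.degrees(np.arctan2(-m[1],-m[0])),"c0",c0,"rms",np.std((I-c0)@m))
    res[n]=(P,m,c0)
    # edges with yaw
    psi=np.arctan2(-m[1],-m[0]); 
    ax=np.array([np.cos(psi)*np.cos(np.pi/6),np.sin(psi)*np.cos(np.pi/6),.5]); ay=np.array([-np.sin(psi),np.cos(psi),0])
    az=np.cross(ax,ay); q=np.c_[(I-c0)@ax,(I-c0)@ay]
    r=cv2.minAreaRect((q*1000).astype(np.float32)); print("rect",r)
    print("y pct",np.percentile(q[:,1],[0.3,1,99,99.7])*1000,"x",np.percentile(q[:,0],[.3,1,99,99.7])*1000)
E
python3 fit.py
```

```text
scene 11303 5563 tilt 30.21528627604705 yaw -12.835418243212926 c0 [0.56352568 0.0503054  0.09456184] rms 0.0012432388459439933
rect ((-15.043991088867188, -69.96377563476562), (263.3578186035156, 300.57769775390625), 89.99263000488281)
y pct [-68.32512485 -67.16065872  60.22800493  60.67254263] x [-137.33590617 -134.09402559  132.72597366  134.29952433]
top 7330 3193 tilt 29.882065339167948 yaw -12.766309252270974 c0 [0.5650076  0.04124961 0.09599354] rms 0.0014750526328161275
rect ((-18.924560546875, -64.77603149414062), (266.3884582519531, 300.3339538574219), 89.88748168945312)
y pct [-59.89996664 -59.16601431  66.41559675  67.53513276] x [-144.51022165 -141.03517225  129.60791881  130.67395262]
```

```bash
cat > fit2.py <<'E'
from h import *
from scipy.optimize import least_squares
def frame(p):
    psi=p[3]; c,s=np.cos(np.pi/6),.5
    A=np.array([[np.cos(psi)*c,np.sin(psi)*c,s],[-np.sin(psi),np.cos(psi),0],[0,0,0]]); A[2]=np.cross(A[0],A[1]); return A.T
def box(q,lo,hi):
    lo,hi=np.array(lo),np.array(hi); d=abs(q-(lo+hi)/2)-(hi-lo)/2
    return np.linalg.norm(np.maximum(d,0),axis=1)+np.minimum(d.max(1),0)
def sdf(q):
    out=box(q,[-400,-65,-57],[400,65,-45])
    for x in(-78,78):
        b=box(q,[x-11,-27,-46],[x+11,27,8]); v=((q[:,2]+9.9)-abs(q[:,1]))/2**.5
        out=np.minimum(out,np.maximum(b,v))
    return out
if __name__=="__main__":
  for n in("scene","top"):
    P=np.load(f"pics/{n}P.npy").reshape(-1,3); d=np.load(f"pics/{n}0.npz")['d'].ravel()
    P=P[(d>0)&(P[:,0]>.35)&(P[:,0]<.8)&(P[:,1]>-.12)&(P[:,1]<.2)&(P[:,2]>.015)&(P[:,2]<.4)]
    best=None
    for dx in np.arange(-40,41,20):
        p=np.array([.56+dx*.00085,.045,.135+dx*.0005,np.radians(-12.8)])
        for it in range(4):
            q=(P-p[:3])@frame(p)*1000
            m=(q[:,0]>-110)&(q[:,0]<125)&(abs(q[:,1])<72)&(q[:,2]>-50)&(q[:,2]<14)&~((q[:,0]>50)&(q[:,2]>-40))
            # keep upper v-block out (keeper shadows); 
            f=lambda p:sdf((P[m]-p[:3])@frame(p)*1000)
            r=least_squares(f,p,loss='soft_l1',f_scale=1.5,x_scale=[.01,.01,.01,.05]); p=r.x
        if best is None or r.cost/m.sum()<best[0]: best=(r.cost/m.sum(),p,m.sum())
    p=best[1]; print(n,best[0],best[2],p[:3],np.degrees(p[3])); np.save(f"pics/{n}bed.npy",p)
    q=(P-p[:3])@frame(p)*1000
    # check: keeper & stop points
    k=q[(q[:,2]>10)&(q[:,0]>60)]; print("keeper pts",len(k),np.percentile(k,[1,50,99],axis=0).round(1).tolist())
    k=q[(q[:,2]>-8)&(q[:,0]<-92)&(abs(q[:,1])<9)]; print("stop pts",len(k),np.percentile(k,[1,50,99],axis=0).round(1).tolist())
    k=q[(q[:,2]>-30)&(abs(q[:,0]+78)<18)&(abs(q[:,1])<40)]; print("lowV",np.percentile(k,[1,99],axis=0).round(1).tolist())
E
python3 fit2.py
```

```text
scene 0.8130075975364753 5864 [0.54934419 0.04931238 0.13883309] -12.822188433508249
keeper pts 645 [[61.8, -46.7, 11.4], [80.0, 9.2, 21.4], [120.4, 56.3, 26.4]]
stop pts 222 [[-161.5, -8.3, -5.1], [-130.2, 2.5, 12.4], [-104.1, 8.7, 33.1]]
lowV [[-88.2, -25.5, -28.8], [-66.2, 28.3, 8.9]]
top 1.054167974742881 3470 [0.54812612 0.050773   0.13771093] -12.718603380452969
keeper pts 488 [[63.9, -48.4, 11.8], [82.6, -1.0, 20.8], [123.1, 52.5, 26.5]]
stop pts 131 [[-162.0, -8.5, -3.6], [-127.9, -1.4, 13.5], [-102.9, 8.3, 33.6]]
lowV [[-89.0, -27.3, -29.5], [-65.4, 24.2, 10.1]]
```

```bash
cat > fit3.py <<'E'
from h import *
from scipy.optimize import least_squares
import sys
def fit(n,P,im,c0,ry,rad):
    L=88.
    g=im.max(1)<70
    Q=P[g&(np.linalg.norm(P[:,:2]-c0[:2],axis=1)<.07)&(P[:,2]>.05)&(P[:,2]<.09)]
    p=np.array([*c0,ry])
    for it in range(4):
        def f(p):
            a=np.array([np.cos(p[3]),np.sin(p[3]),0]); q=(Q-p[:3])*1000; t=q@a; r=np.linalg.norm(q-np.outer(t,a),axis=1)
            d=np.c_[r-rad,abs(t)-L/2]
            return np.r_[np.minimum(d.max(1),0)+np.linalg.norm(np.maximum(d,0),axis=1),(p[2]-.058)*1000*3]
        r=least_squares(f,p,loss='soft_l1',f_scale=1.5,x_scale=[.01,.01,.01,.05]); p=r.x
    a=np.array([np.cos(p[3]),np.sin(p[3]),0]); t=(Q-p[:3])@a*1000
    print(n,len(Q),r.cost/len(Q),p[:3],np.degrees(p[3]),"t",np.percentile(t,[1,99]))
    return p
if __name__=="__main__":
  for n in("scene","top"):
    P=np.load(f"pics/{n}P.npy").reshape(-1,3); im=np.load(f"pics/{n}0.npz")['im'].reshape(-1,3)
    fit(n,P,im,[.56,-.185,.058],np.radians(-20),16); fit(n,P,im,[.527,-.28,.058],np.radians(-20),10)
E
python3 fit3.py
```

```text
scene 359 0.5982910431325172 [ 0.56504268 -0.19051022  0.05919948] -22.856023455547362 t [-44.62541982  39.38622634]
scene 204 0.8193253258183394 [ 0.52637623 -0.28314738  0.05959901] -22.010906534553868 t [-39.09645985  43.308347  ]
top 358 1.0832673432917561 [ 0.56036443 -0.18783528  0.05746364] -22.526604502527675 t [-39.6231887   44.73925213]
top 211 0.9921274629688612 [ 0.52749248 -0.28268658  0.05778001] -22.093345183149736 t [-40.77485223  43.08892032]
```

```bash
cat > plan.py <<'E'
from h import *
from fit2 import frame
import json
BED=np.array([.5487,.0500,.1383,np.radians(-12.77)]); B=frame(BED)
def bed(x,y,z): return BED[:3]+B@np.array([x,y,z])/1000
def tobed(p): return (np.asarray(p)-BED[:3])@B*1000
def Rt(xd,zd):
    xd=xd/np.linalg.norm(xd); zd=zd-xd*(zd@xd); zd/=np.linalg.norm(zd); return np.c_[xd,np.cross(zd,xd),zd]
RY=np.radians(-22.5); ROL=np.array([.5627,-.1892,.058])
def near(Rm,Rc):
    F=Rm@np.diag([1,-1,-1]); 
    return Rm if np.trace(Rm.T@Rc)>np.trace(F.T@Rc) else F
def cur():
    s=get_state(); return s['position'],R.from_rotvec(s['tool_rot']).as_matrix(),s
def rows(p0,R0,p1,R1,n,jaw):
    w=R.from_matrix(R0.T@R1).as_rotvec(); out=[]
    for i in range(n):
        Ri=R0@R.from_rotvec(w*i/n).as_matrix(); dp=Ri.T@(p1-p0)/n*100
        out.append([round(v,2)+0. for v in [*np.degrees(w/n),*dp]]+[jaw])
    return out
def show(r):
    for i in range(0,len(r),10): print(json.dumps(r[i:i+10]))
E
python3 - <<'E'
from plan import *
p,R0,s=cur(); print(R0.round(3)); print("B",B.round(3))
for k in [(106,-42,16),(106,81,100),(106,48,16),(0,0,0),(-126,0,0)]: print(k,bed(*k).round(4),np.linalg.norm(bed(*k)[:2]))
RB=near(Rt(-B[:,2],B[:,1]),R0); print(RB.round(3), np.degrees(np.linalg.norm(R.from_matrix(R0.T@RB).as_rotvec())))
n=proj("scene",[bed(106,-42,16),bed(0,0,0),bed(-78,27,8),ROL]);print(n)
n=proj("top",[bed(106,-42,16),bed(0,0,0),bed(-78,27,8),ROL]);print(n)
E
```

```text
[[-0.    -0.957  0.29 ]
 [-0.002  0.29   0.957]
 [-1.    -0.    -0.002]]
B [[ 0.845  0.221 -0.488]
 [-0.191  0.975  0.111]
 [ 0.5    0.     0.866]]
(106, -42, 16) [ 0.6211 -0.0095  0.2052] 0.6212147568670454
(106, 81, 100) [0.6074 0.1198 0.2779] 0.6190628306032914
(106, 48, 16) [0.641  0.0783 0.2052] 0.6457988761526616
(0, 0, 0) [0.5487 0.05   0.1383] 0.5509734022618514
(-126, 0, 0) [0.4423 0.0741 0.0753] 0.44844749094396896
[[ 0.488 -0.845  0.221]
 [-0.111  0.191  0.975]
 [-0.866 -0.5   -0.   ]] 30.265941653648643
[[220.21793576 173.94730042]
 [239.79904429 229.04486984]
 [259.56282691 266.90161028]
 [282.47754533 175.39009947]]
[[213.27596839 153.82677784]
 [190.3036165  190.58571255]
 [174.18621117 218.76527185]
 [288.31707484 190.9410947 ]]
```

```bash
python3 - <<'E'
from plan import *
for n in("scene","top"):
    P=np.load(f"pics/{n}P.npy").reshape(-1,3)
    for y in np.arange(-.4,.7,.1):
        r=[]
        for x in np.arange(.3,.9,.1):
            m=(P[:,0]>x)&(P[:,0]<x+.1)&(P[:,1]>y)&(P[:,1]<y+.1); r.append(round(float(P[m,2].max()),2) if m.sum()>5 else None)
        print(n,round(y,1),r)
p,R0,s=cur(); RB=near(Rt(-B[:,2],B[:,1]),R0)
w=np.array([.40,.35,.38])
print(bed(106,-42,100))
show(rows(p,R0,p+[0,0,.1],R0,3,8.7)); 
p1=p+[0,0,.1]; p2=bed(106,-42,110)
show(rows(p1,R0,p2,RB,16,4.0))
E
```

```text
scene -0.4 [0.02, 0.01, 0.07, 0.07, 0.07, 0.07, 0.07]
scene -0.3 [0.02, 0.07, 0.08, 0.08, 0.07, 0.06, 0.07]
scene -0.2 [0.02, 0.07, 0.08, 0.07, 0.07, 0.07, 0.07]
scene -0.1 [0.03, 0.07, 0.2, 0.22, 0.06, 0.22, 0.22]
scene -0.0 [0.03, 0.11, 0.2, 0.21, 0.01, 0.25, 0.22]
scene 0.1 [0.01, 0.05, 0.11, 0.12, 0.13, 0.13, 0.21]
scene 0.2 [0.01, 0.02, 0.01, 0.07, 0.13, 0.11, 0.16]
scene 0.3 [None, 0.0, 0.01, 0.01, 0.05, 0.11, 0.14]
scene 0.4 [None, None, None, 0.01, 0.07, 0.09, 0.0]
scene 0.5 [None, None, None, None, None, None, None]
scene 0.6 [None, None, None, None, None, None, None]
top -0.4 [0.02, 0.02, 0.07, 0.07, 0.07, 0.07, 0.08]
top -0.3 [0.02, 0.07, 0.08, 0.08, 0.07, 0.06, 0.07]
top -0.2 [1.18, 0.07, 0.08, 0.07, 0.07, 0.07, 0.07]
top -0.1 [0.03, 0.07, 0.2, 0.22, 0.06, 0.22, 0.22]
top -0.0 [0.03, 0.11, 0.2, 0.21, 0.01, 0.25, 0.21]
top 0.1 [0.01, 0.05, 0.11, 0.11, 0.13, 0.09, 0.21]
top 0.2 [0.01, 0.02, 0.01, 0.07, 0.13, 0.11, 0.16]
top 0.3 [0.05, 0.05, 0.01, 0.01, 0.06, 0.11, 0.16]
top 0.4 [0.05, 0.05, 0.01, 0.01, 0.07, 0.13, 0.19]
top 0.5 [0.01, 0.01, 0.01, 0.02, 0.07, 0.13, 0.19]
top
[... 290 characters left out ...]
87, 0.45, -3.41, -3.03, 4.0], [-0.25, -0.07, -1.87, 0.56, -3.38, -3.04, 4.0], [-0.25, -0.07, -1.87, 0.67, -3.35, -3.06, 4.0], [-0.25, -0.07, -1.87, 0.77, -3.31, -3.07, 4.0], [-0.25, -0.07, -1.87, 0.87, -3.27, -3.09, 4.0], [-0.25, -0.07, -1.87, 0.98, -3.23, -3.1, 4.0], [-0.25, -0.07, -1.87, 1.08, -3.18, -3.12, 4.0], [-0.25, -0.07, -1.87, 1.18, -3.13, -3.13, 4.0], [-0.25, -0.07, -1.87, 1.27, -3.08, -3.15, 4.0]]
[[-0.25, -0.07, -1.87, 1.37, -3.02, -3.16, 4.0], [-0.25, -0.07, -1.87, 1.46, -2.96, -3.18, 4.0], [-0.25, -0.07, -1.87, 1.56, -2.9, -3.19, 4.0], [-0.25, -0.07, -1.87, 1.65, -2.83, -3.21, 4.0], [-0.25, -0.07, -1.87, 1.73, -2.76, -3.22, 4.0], [-0.25, -0.07, -1.87, 1.82, -2.69, -3.24, 4.0]]
```

>>> {"fn": "jog_arm", "kwargs": {
  "targets": [
    [0, 0, 0, -3.3, 0, 0, 6],
    [0, 0, 0, -3.3, 0, 0, 4],
    [0, 0, 0, -3.3, 0, 0, 4],
    [-0.25, -0.07, -1.87, 0.34, -3.44, -3.01, 4],
    [-0.25, -0.07, -1.87, 0.45, -3.41, -3.03, 4],
    [-0.25, -0.07, -1.87, 0.56, -3.38, -3.04, 4],
    [-0.25, -0.07, -1.87, 0.67, -3.35, -3.06, 4],
    [-0.25, -0.07, -1.87, 0.77, -3.31, -3.07, 4],
    [-0.25, -0.07, -1.87, 0.87, -3.27, -3.09, 4],
    [-0.25, -0.07, -1.87, 0.98, -3.23, -3.1, 4]
  ]
}}

```text
time: 1.35
position: [0.3581, 0.3492, 0.3161]
tool_rot: [-1.134, 1.171, 0.841]
ft_force: [1.2, 0.2, -0.4]
grip_width: 0.459
```

>>> {"fn": "jog_arm", "kwargs": {
  "targets": [
    [-0.25, -0.07, -1.87, 1.08, -3.18, -3.12, 4],
    [-0.25, -0.07, -1.87, 1.18, -3.13, -3.13, 4],
    [-0.25, -0.07, -1.87, 1.27, -3.08, -3.15, 4],
    [-0.25, -0.07, -1.87, 1.37, -3.02, -3.16, 4],
    [-0.25, -0.07, -1.87, 1.46, -2.96, -3.18, 4],
    [-0.25, -0.07, -1.87, 1.56, -2.9, -3.19, 4],
    [-0.25, -0.07, -1.87, 1.65, -2.83, -3.21, 4],
    [-0.25, -0.07, -1.87, 1.73, -2.76, -3.22, 4],
    [-0.25, -0.07, -1.87, 1.82, -2.69, -3.24, 4],
    [0, 0, 0, 0, 0, 0, 4]
  ]
}}

```text
time: 2.6
position: [0.5752, -0.0024, 0.2844]
tool_rot: [-1.29, 0.959, 0.642]
ft_force: [0.0, 0.3, -0.1]
grip_width: 0.46
```

```bash
cat > st.py <<'E'
from plan import *
p,R0,s=cur(); Rb=B.T@R0
print("t",round(s['time'],2),"pos",p.round(4),"bed",tobed(p).round(1),"F bed",(B.T@s['ft_force']).round(2),"Fw",s['ft_force'].round(2),"grip mm",round(87*s['grip_width'],1))
RB=near(Rt(-B[:,2],B[:,1]),R0); print("rot err to RB (tool,deg)",np.degrees(R.from_matrix(R0.T@RB).as_rotvec()).round(2),"q",s['joint_positions'].round(2))
E
python3 st.py; python3 - <<'E'
from plan import *
for n in("scene",):
    im,d=get_image(n); cv2.imwrite(f"pics/{n}1.png",im[:,:,::-1])
E
```

```text
t 2.6 pos [ 0.5752 -0.0024  0.2844] bed [105.4 -45.2 107.9] F bed [-0.06  0.34 -0.05] Fw [ 0.05  0.34 -0.07] grip mm 40.0
rot err to RB (tool,deg) [-0.29 -0.14 -0.15] q [-0.75 -0.26  0.51  2.02  0.44  0.91  0.92]
```

View pics/scene1.png

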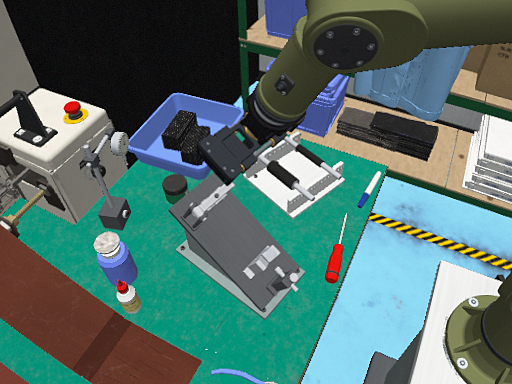

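>>> {"fn": "jog_arm", "kwargs": {
  "targets": [
    [0, 0, 0, 1.2, -0.06, 0.3, 4],
    [0, 0, 0, 1.5, 0, 0, 4],
    [0, 0, 0, 1.5, 0, 0, 4],
    [0, 0, 0, 1.5, 0, 0, 4],
    [0, 0, 0, 1.2, 0, 0, 4],
    [0, 0, 0, 0, 0, 0, 4]
  ]
}}

```text
time: 3.4
position: [0.6099, -0.0034, 0.2246]
tool_rot: [-1.294, 0.956, 0.646]
ft_force: [0.5, -0.3, 0.2]
grip_width: 0.455
```

```bash
python3 st.py; python3 - <<'E'
from plan import *
for n in("scene","top"):
    im,d=get_image(n); x0,y0=(150,110) if n=="scene" else (150,110); c=im[y0:y0+140,x0:x0+140,::-1]; cv2.imwrite(f"pics/{n}2.png",cv2.resize(c,None,fx=4,fy=4,interpolation=cv2.INTER_CUBIC))
E
```

```text
t 3.4 pos [ 0.6099 -0.0034  0.2246] bed [105.  -38.5  39. ] F bed [ 0.63 -0.15 -0.1 ] Fw [ 0.54 -0.27  0.23] grip mm 39.5
rot err to RB (tool,deg) [ 0.02 -0.03 -0.16] q [-0.75 -0.12  0.58  2.04  0.38  0.74  0.97]
```

View pics/scene2.png

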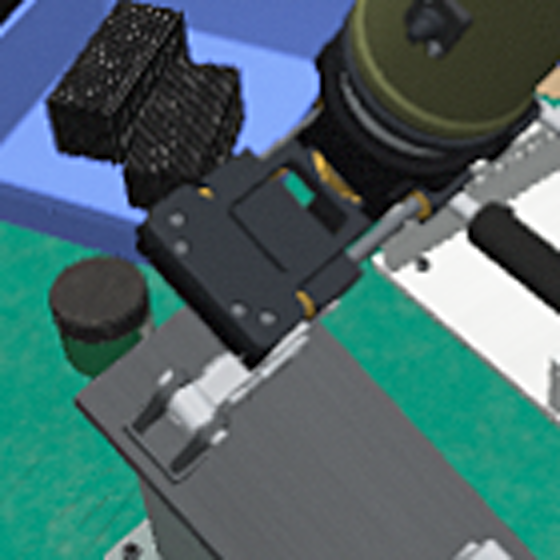

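View pics/top2.png

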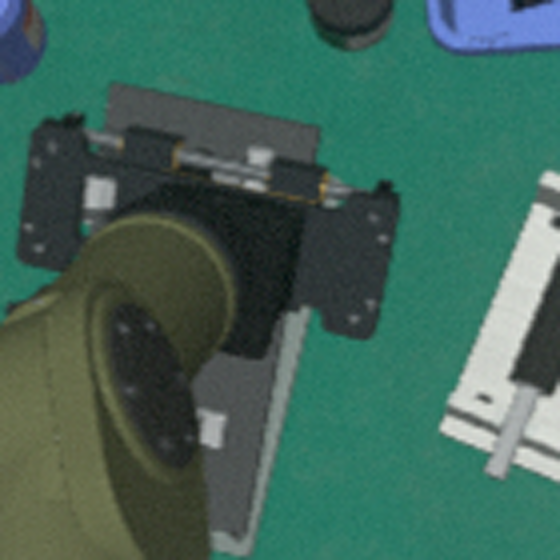

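>>> {"fn": "jog_arm", "kwargs": {
  "targets": [
    [0, 0, 0, 0, -0.1, -0.35, 4],
    [0, 0, 0, 0.9, 0, 0, 4],
    [0, 0, 0, 0.9, 0, 0, 4],
    [0, 0, 0, 0, 0, 0, 4]
  ]
}}

```text
time: 4.0
position: [0.6186, -0.0088, 0.2096]
tool_rot: [-1.294, 0.956, 0.646]
ft_force: [-0.5, -0.6, 1.0]
grip_width: 0.459
```

```bash
python3 st.py
```

```text
t 4.0 pos [ 0.6186 -0.0088  0.2096] bed [106.  -41.9  21.2] F bed [ 0.21 -0.69  1.09] Fw [-0.51 -0.59  1.04] grip mm 39.9
rot err to RB (tool,deg) [ 0.02 -0.01 -0.15] q [-0.75 -0.08  0.61  2.04  0.35  0.7   1.  ]
```

>>> {"fn": "jog_arm", "kwargs": {
  "targets": [
    [0, 0, 0, 0, 0, 0, 2],
    [0, 0, 0, 0, 0, 0, 1],
    [0, 0, 0, 0, 0, 0, 0.5],
    [0, 0, 0, 0, 0, 0, 0.5],
    [0, 0, 0, 0, 0, 0, 0.5]
  ],
  "squeeze": 12
}}

```text
time: 4.62
position: [0.6189, -0.009, 0.211]
tool_rot: [-1.293, 0.954, 0.645]
ft_force: [-1.7, -1.2, 1.6]
grip_width: 0.135
```

```bash
python3 st.py
```

```text
t 4.62 pos [ 0.6189 -0.009   0.211 ] bed [106.9 -42.   22.2] F bed [-0.38 -1.55  2.08] Fw [-1.68 -1.2   1.62] grip mm 11.7
rot err to RB (tool,deg) [-0.01  0.04 -0.07] q [-0.75 -0.09  0.61  2.04  0.35  0.7   1.  ]
```

```bash
python3 - <<'E'
from plan import *
th=np.linspace(0,1.90,21)
y=48-90*np.cos(th); z=16+90*np.sin(th)
show([[0,0,0,round(-(z[i+1]-z[i])/10,2),0,round((y[i+1]-y[i])/10,2),.5] for i in range(20)])
E
```

```text
[[0, 0, 0, -0.85, 0, 0.04, 0.5], [0, 0, 0, -0.85, 0, 0.12, 0.5], [0, 0, 0, -0.83, 0, 0.2, 0.5], [0, 0, 0, -0.81, 0, 0.28, 0.5], [0, 0, 0, -0.78, 0, 0.35, 0.5], [0, 0, 0, -0.74, 0, 0.43, 0.5], [0, 0, 0, -0.7, 0, 0.49, 0.5], [0, 0, 0, -0.65, 0, 0.56, 0.5], [0, 0, 0, -0.59, 0, 0.62, 0.5], [0, 0, 0, -0.53, 0, 0.67, 0.5]]
[[0, 0, 0, -0.46, 0, 0.72, 0.5], [0, 0, 0, -0.39, 0, 0.76, 0.5], [0, 0, 0, -0.32, 0, 0.79, 0.5], [0, 0, 0, -0.24, 0, 0.82, 0.5], [0, 0, 0, -0.16, 0, 0.84, 0.5], [0, 0, 0, -0.08, 0, 0.85, 0.5], [0, 0, 0, -0.0, 0, 0.85, 0.5], [0, 0, 0, 0.08, 0, 0.85, 0.5], [0, 0, 0, 0.16, 0, 0.84, 0.5], [0, 0, 0, 0.24, 0, 0.82, 0.5]]
```

>>> {"fn": "jog_arm", "kwargs": {
  "targets": [
    [0, 0, 0, -0.85, 0, 0.04, 0.5],
    [0, 0, 0, -0.85, 0, 0.12, 0.5],
    [0, 0, 0, -0.83, 0, 0.2, 0.5],
    [0, 0, 0, -0.81, 0, 0.28, 0.5],
    [0, 0, 0, 0, 0, 0, 0.5]
  ]
}}

```text
time: 5.25
position: [0.6036, 0.0005, 0.2405]
tool_rot: [-1.293, 0.955, 0.645]
ft_force: [-0.1, -5.4, 0.0]
grip_width: 0.134
```

```bash
python3 st.py
```

```text
t 5.25 pos [6.036e-01 5.000e-04 2.405e-01] bed [106.9 -36.1  56.2] F bed [ 0.94 -5.27 -0.52] Fw [-0.11 -5.37  0.02] grip mm 11.6
rot err to RB (tool,deg) [-0.02  0.   -0.08] q [-0.76 -0.15  0.56  2.03  0.4   0.79  0.95]
```

>>> {"fn": "jog_arm", "kwargs": {
  "targets": [
    [0, 0, 0, -0.78, 0, 0.33, 0.5],
    [0, 0, 0, -0.74, 0, 0.41, 0.5],
    [0, 0, 0, -0.7, 0, 0.49, 0.5],
    [0, 0, 0, -0.65, 0, 0.56, 0.5],
    [0, 0, 0, -0.59, 0, 0.62, 0.5],
    [0, 0, 0, -0.53, 0, 0.67, 0.5]
  ]
}}

```text
time: 6.0
position: [0.5902, 0.0312, 0.2753]
tool_rot: [-1.293, 0.962, 0.642]
ft_force: [-11.2, -11.3, 9.6]
grip_width: 0.135
```

```bash
python3 st.py
```

```text
t 6.0 pos [0.5902 0.0312 0.2753] bed [107.1  -9.1  96.3] F bed [ -2.5  -13.5   12.52] Fw [-11.2  -11.3    9.59] grip mm 11.7
rot err to RB (tool,deg) [-0.14 -0.36 -0.19] q [-0.78 -0.19  0.49  2.    0.44  0.89  0.86]
```

```bash
python3 - <<'E'
from plan import *
th=np.linspace(0.93,1.97,15)
y=48-90*np.cos(th)+1; z=16+90*np.sin(th)+9
y=np.r_[-4.8,y]; z=np.r_[94.5,z]
show([[0,0,0,round(-(z[i+1]-z[i])/10,2),0,round((y[i+1]-y[i])/10,2),1.5] for i in range(15)]); print(y[-1],z[-1])
E
```

```text
[[0, 0, 0, -0.26, 0, -0.0, 1.5], [0, 0, 0, -0.38, 0, 0.55, 1.5], [0, 0, 0, -0.34, 0, 0.58, 1.5], [0, 0, 0, -0.29, 0, 0.6, 1.5], [0, 0, 0, -0.25, 0, 0.62, 1.5], [0, 0, 0, -0.2, 0, 0.64, 1.5], [0, 0, 0, -0.15, 0, 0.65, 1.5], [0, 0, 0, -0.11, 0, 0.66, 1.5], [0, 0, 0, -0.06, 0, 0.67, 1.5], [0, 0, 0, -0.01, 0, 0.67, 1.5]]
[[0, 0, 0, 0.04, 0, 0.67, 1.5], [0, 0, 0, 0.09, 0, 0.66, 1.5], [0, 0, 0, 0.14, 0, 0.65, 1.5], [0, 0, 0, 0.19, 0, 0.64, 1.5], [0, 0, 0, 0.24, 0, 0.63, 1.5]]
83.98162780282769 107.92337255722559
```

>>> {"fn": "jog_arm", "kwargs": {
  "targets": [
    [0, 0, 0, 0, 0, 0, 1.5],
    [0, 0, 0, 0, 0, 0, 1.5]
  ]
}}

```text
time: 6.25
position: [0.5915, 0.0361, 0.2752]
tool_rot: [-1.293, 0.952, 0.646]
ft_force: [-0.7, -2.2, 3.4]
grip_width: 0.167
```

```bash
python3 st.py
```

```text
t 6.25 pos [0.5915 0.0361 0.2752] bed [107.3  -4.1  96.2] F bed [ 1.49 -2.3   3.07] Fw [-0.75 -2.19  3.41] grip mm 14.5
rot err to RB (tool,deg) [ 0.    0.12 -0.02] q [-0.78 -0.19  0.49  2.    0.43  0.89  0.86]
```

Force relaxed, and the keeper now rests against the lower finger. I'll continue the arc loosely caged.

>>> {"fn": "jog_arm", "kwargs": {
  "targets": [
    [0, 0, 0, -0.1, 0, 0, 1.5],
    [0, 0, 0, -0.36, 0, 0.55, 1.5],
    [0, 0, 0, -0.34, 0, 0.58, 1.5],
    [0, 0, 0, -0.29, 0, 0.6, 1.5],
    [0, 0, 0, -0.25, 0, 0.62, 1.5],
    [0, 0, 0, -0.2, 0, 0.64, 1.5],
    [0, 0, 0, 0, 0, 0, 1.5]
  ]
}}

```text
time: 7.12
position: [0.5906, 0.0678, 0.2878]
tool_rot: [-1.294, 0.952, 0.647]
ft_force: [-0.4, 0.1, 0.5]
grip_width: 0.174
```

```bash
python3 st.py;  python3 - <<'E'
from plan import *
for n in("scene","top"):
    im,d=get_image(n); x0,y0=(150,80) if n=="scene" else (150,110); c=im[y0:y0+140,x0:x0+140,::-1]; cv2.imwrite(f"pics/{n}3.png",cv2.resize(c,None,fx=4,fy=4,interpolation=cv2.INTER_CUBIC))
E
```

```text
t 7.12 pos [0.5906 0.0678 0.2878] bed [106.7  26.6 111. ] F bed [-0.14  0.    0.66] Fw [-0.44  0.1   0.5 ] grip mm 15.2
rot err to RB (tool,deg) [ 0.08  0.12 -0.06] q [-0.8  -0.18  0.44  1.97  0.44  0.93  0.81]
```

View pics/scene3.png

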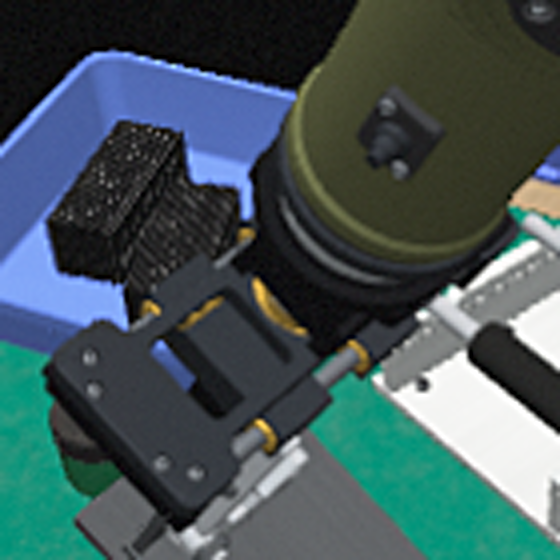

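```bash
python3 - <<'E'
from plan import *
for th in (0,.5,.9,1.3,1.6,1.95):
    print(th,proj("scene",[bed(80,48,16),bed(80,48-90*np.cos(th),16+90*np.sin(th)),bed(106,48-90*np.cos(th),16+90*np.sin(th))]).round(0).tolist())
im,d=get_image("scene"); P=cloud("scene",d); q=((P.reshape(-1,3)-BED[:3])@B*1000).reshape(P.shape)
for v in range(190,216,3): print(v,[(u,*q[v,u].round(0).astype(int).tolist()) for u in range(196,228,5)])
E
```

```text
0 [[197.0, 211.0], [229.0, 184.0], [220.0, 174.0]]
0.5 [[197.0, 211.0], [232.0, 179.0], [223.0, 169.0]]
0.9 [[197.0, 211.0], [229.0, 181.0], [219.0, 170.0]]
1.3 [[197.0, 211.0], [219.0, 188.0], [209.0, 177.0]]
1.6 [[197.0, 211.0], [209.0, 197.0], [198.0, 185.0]]
1.95 [[197.0, 211.0], [195.0, 209.0], [184.0, 197.0]]
190 [(196, 91, 104, 207), (201, 87, 98, 205), (206, 82, 92, 205), (211, 79, 75, 182), (216, 75, 68, 179), (221, 70, 64, 183), (226, 78, -58, -44)]
193 [(196, 88, 107, 205), (201, 83, 101, 205), (206, 79, 96, 207), (211, 76, 78, 180), (216, 77, 30, 93), (221, 71, 29, 106), (226, 70, -26, 10)]
196 [(196, 84, 110, 206), (201, 80, 104, 204), (206, 76, 99, 206), (211, 80, 34, 78), (216, 74, 32, 89), (221, 73, -16, 5), (226, 68, -49, -45)]
199 [(196, 81, 113, 207), (201, 77, 107, 205), (206, 72, 101, 205), (211, 76, 36, 75), (216, 71, 29, 76), (221, 68, -13, 2), (226, 64, -43, -43)]
202 [(196, 78, 116, 206), (201, 74, 110, 204), (206, 79, 43, 65), (211, 73, 37, 69), (216, 71, -5, -7), (221, 66, -31, -46), (226, 59, -40, -46)]
205 [(196, 75, 118, 205), (201, 71, 112, 204), (206, 76, 41, 53), (211, 72, 13, 6), (216, 68, -14, -36), (221, 61, -25, -42), (226, 54, -35, -45)]
208 [(196, 73, 118, 197), (201, 78, 45, 36), (206, 72, 42, 46), (211, 68, 18, 8), (216, 63, -13, -45), (221, 57, -23, -48), (226, 50, -30, -44)]
211 [(196, 71, 111, 172), (201, 75, 47, 30), (206, 70, 26, -3), (211, 66, 0, -44), (216, 59, -9, -45), (221, 52, -17, -45), (226, 45, -25, -45)]
214 [(196, 77, 54, 20), (201, 71, 48, 23), (206, 65, 41, 24), (211, 61, 4, -45), (216, 54, -4, -44), (221, 47, -12, -43), (226, 40, -21, -47)]
```

View pics/top3.png

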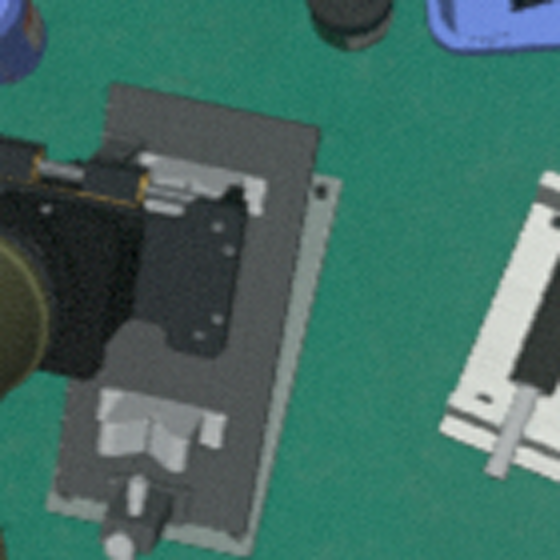

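The depth shows the arm standing at about 1.33 rad, running from (y 43, z 65) to (y 30, z 93). The bar is still caged, so I'll continue.

>>> {"fn": "jog_arm", "kwargs": {
  "targets": [
    [0, 0, 0, -0.15, 0, 0.65, 1.5],
    [0, 0, 0, -0.11, 0, 0.66, 1.5],
    [0, 0, 0, -0.06, 0, 0.67, 1.5],
    [0, 0, 0, -0.01, 0, 0.67, 1.5],
    [0, 0, 0, 0.04, 0, 0.67, 1.5],
    [0, 0, 0, 0.09, 0, 0.66, 1.5],
    [0, 0, 0, 0.14, 0, 0.65, 1.5],
    [0, 0, 0, 0.19, 0, 0.5, 1.5],
    [0, 0, 0, 0, 0, 0, 1.5]
  ]
}}

```text
time: 8.4
position: [0.6025, 0.1172, 0.2865]
tool_rot: [-1.294, 0.953, 0.646]
ft_force: [0.0, 2.0, -0.0]
grip_width: 0.175
```

```bash
python3 st.py
```

```text
t 8.4 pos [0.6025 0.1172 0.2865] bed [106.7  77.5 109.5] F bed [-0.37  1.94  0.16] Fw [ 0.04  1.98 -0.05] grip mm 15.2
rot err to RB (tool,deg) [ 0.06  0.09 -0.07] q [-0.83 -0.11  0.4   1.92  0.43  0.94  0.74]
```

>>> {"fn": "jog_arm", "kwargs": {
  "targets": [
    [0, 0, 0, 0.05, 0, 0.15, 1.5],
    [0, 0, 0, 0.05, 0, 0.15, 1.5],
    [0, 0, 0, 0.05, 0, 0.15, 1.5],
    [0, 0, 0, 0, 0, 0, 1.5]
  ]
}}

```text
time: 8.9
position: [0.6042, 0.1205, 0.2854]
tool_rot: [-1.294, 0.954, 0.645]
ft_force: [0.3, -0.5, 0.1]
grip_width: 0.17
```

```bash
python3 st.py
```

```text
t 8.9 pos [0.6042 0.1205 0.2854] bed [106.9  81.1 108.1] F bed [ 0.39 -0.4  -0.11] Fw [ 0.3  -0.47  0.1 ] grip mm 14.8
rot err to RB (tool,deg) [ 0.01  0.05 -0.06] q [-0.84 -0.1   0.4   1.91  0.43  0.94  0.73]
```

>>> {"fn": "jog_arm", "kwargs": {
  "targets": [
    [0, 0, 0, 0, 0, 0, 3],
    [0, 0, 0, 0, 0, 0, 3.5],
    [0, 0, 0, -2, 0, 0, 4],
    [0, 0, 0, -3, 0, 0, 4],
    [0, 0, 0, -3, 0, 0, 4],
    [0, 0, 0, 0, 0, 0, 5]
  ]
}}

```text
time: 9.65
position: [0.5657, 0.1304, 0.3574]
tool_rot: [-1.293, 0.948, 0.645]
ft_force: [1.2, -0.6, 0.1]
grip_width: 0.509
```

```bash
python3 st.py;  python3 - <<'E'
from plan import *
for n in("scene","top"):
    im,d=get_image(n); x0,y0=(150,110) if n=="scene" else (150,110); c=im[y0:y0+140,x0:x0+140,::-1]; cv2.imwrite(f"pics/{n}4.png",cv2.resize(c,None,fx=4,fy=4,interpolation=cv2.INTER_CUBIC))
    P=cloud(n,d).reshape(-1,3); q=tobed(P); k=q[(q[:,0]>68)&(q[:,0]<92)&(q[:,1]>20)&(q[:,1]<110)&(q[:,2]>35)&(q[:,2]<115)]; print(n,len(k),np.percentile(k,[2,50,98],axis=0).round(0).tolist() if len(k) else "")
p,R0,s=cur(); a=np.array([np.cos(RY),np.sin(RY),0]); RR=near(Rt(np.array([0,0,-1.]),np.array([-a[1],a[0],0])),R0)
p1=ROL+[0,0,.13]
show(rows(p,R0,p1,RR,14,5.0))
E
```

```text
t 9.65 pos [0.5657 0.1304 0.3574] bed [108.5  82.2 190.3] F bed [ 1.16 -0.35 -0.52] Fw [ 1.15 -0.62  0.13] grip mm 44.2
rot err to RB (tool,deg) [-0.02  0.29  0.12] q [-0.86 -0.21  0.34  1.86  0.46  1.11  0.7 ]
scene 122 [[71.0, 54.0, 54.0], [78.0, 78.0, 102.0], [86.0, 86.0, 107.0]]
top 84 [[77.0, 50.0, 37.0], [84.0, 59.0, 65.0], [87.0, 71.0, 85.0]]
[[0.68, 0.19, 2.13, 1.27, 0.17, -2.22, 5.0], [0.68, 0.19, 2.13, 1.28, 0.1, -2.22, 5.0], [0.68, 0.19, 2.13, 1.29, 0.02, -2.22, 5.0], [0.68, 0.19, 2.13, 1.3, -0.05, -2.21, 5.0], [0.68, 0.19, 2.13, 1.3, -0.13, -2.21, 5.0], [0.68, 0.19, 2.13, 1.3, -0.2, -2.2, 5.0], [0.68, 0.19, 2.13, 1.3, -0.27, -2.19, 5.0], [0.68, 0.19, 2.13, 1.3, -0.35, -2.19, 5.0], [0.68, 0.19, 2.13, 1.29, -0.42, -2.18, 5.0], [0.68, 0.19, 2.13, 1.28, -0.5, -2.17, 5.0]]
[[0.68, 0.19, 2.13, 1.27, -0.57, -2.16, 5.0], [0.68, 0.19, 2.13, 1.25, -0.64, -2.15, 5.0], [0.68, 0.19, 2.13, 1.23, -0.71, -2.13, 5.0], [0.68, 0.19, 2.13, 1.21, -0.78, -2.12, 5.0]]
```

View pics/scene4.png

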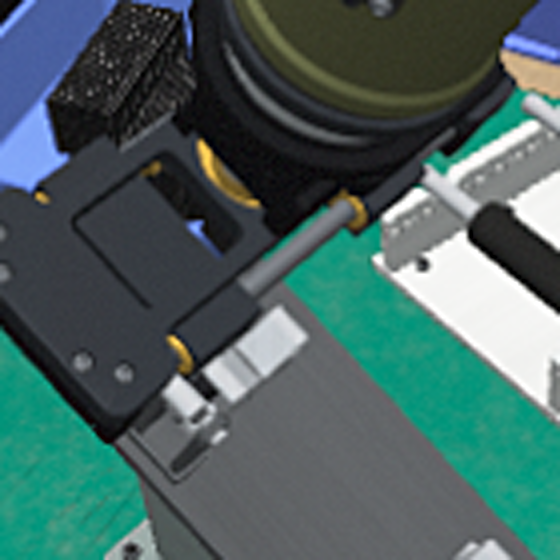

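>>> {"fn": "jog_arm", "kwargs": {
  "targets": [
    [0.68, 0.19, 2.13, 0.9, 0.17, -2.22, 5],
    [0.68, 0.19, 2.13, 1.0, 0.1, -2.22, 5],
    [0.68, 0.19, 2.13, 1.1, 0.02, -2.22, 5],
    [0.68, 0.19, 2.13, 1.2, -0.05, -2.21, 5],
    [0.68, 0.19, 2.13, 1.3, -0.13, -2.21, 5],
    [0.68, 0.19, 2.13, 1.3, -0.2, -2.2, 5],
    [0.68, 0.19, 2.13, 1.3, -0.27, -2.19, 5],
    [0.68, 0.19, 2.13, 1.3, -0.35, -2.19, 5],
    [0.68, 0.19, 2.13, 1.29, -0.42, -2.18, 5],
    [0.68, 0.19, 2.13, 1.28, -0.5, -2.17, 5]
  ]
}}

```text
time: 11.0
position: [0.5587, -0.0984, 0.2425]
tool_rot: [-1.031, 1.259, 0.841]
ft_force: [1.2, -0.5, -0.4]
grip_width: 0.574
```

>>> {"fn": "jog_arm", "kwargs": {
  "targets": [
    [0.68, 0.19, 2.13, 1.27, -0.57, -2.16, 5],
    [0.68, 0.19, 2.13, 1.25, -0.64, -2.15, 5],
    [0.68, 0.19, 2.13, 1.23, -0.71, -2.13, 5],
    [0.68, 0.19, 2.13, 1.21, -0.78, -2.12, 5],
    [0, 0, 0, 0, 0, 0, 5],
    [0, 0, 0, 0, 0, 0, 5]
  ]
}}

```text
time: 11.75
position: [0.5582, -0.1877, 0.1963]
tool_rot: [-0.916, 1.371, 0.915]
ft_force: [0.4, -0.3, 0.2]
grip_width: 0.576
```

```bash
python3 st.py;  python3 - <<'E'
from plan import *
for n in("scene","top"):
    im,d=get_image(n); x0,y0=(180,110) if n=="scene" else (180,100); c=im[y0:y0+190,x0:x0+190,::-1]; cv2.imwrite(f"pics/{n}5.png",cv2.resize(c,None,fx=3.1,fy=3.1,interpolation=cv2.INTER_CUBIC))
p,R0,s=cur(); a=np.array([np.cos(RY),np.sin(RY),0]); RR=near(Rt(np.array([0,0,-1.]),np.array([-a[1],a[0],0])),R0)
print("err tool cm",(R0.T@(ROL-p)*100).round(2),np.degrees(R.from_matrix(R0.T@RR).as_rotvec()).round(2))
E
```

```text
t 11.75 pos [ 0.5582 -0.1877  0.1963] bed [  82.5 -229.7   19.3] F bed [ 0.5  -0.17 -0.02] Fw [ 0.4  -0.27  0.24] grip mm 50.1
rot err to RB (tool,deg) [ -9.5   -2.63 -29.94] q [-0.46  0.29  0.89  1.7  -0.24  1.27  1.65]
err tool cm [13.9  -0.44 -0.06] [ 0.08 -0.01  0.06]
```

View pics/scene5.png

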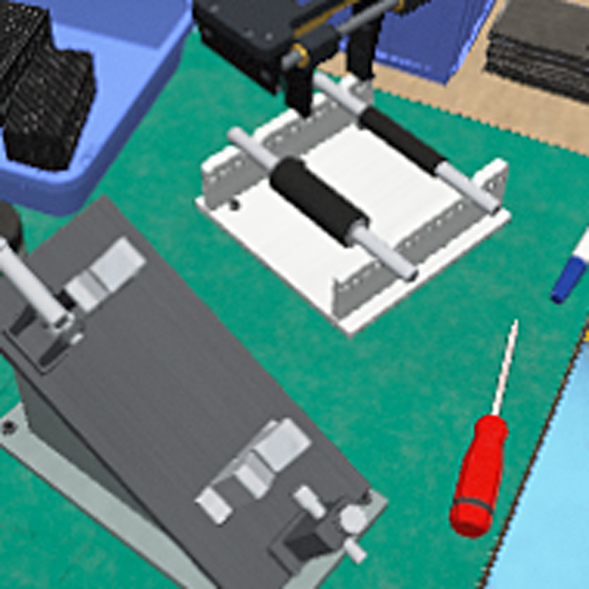

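View pics/top5.png

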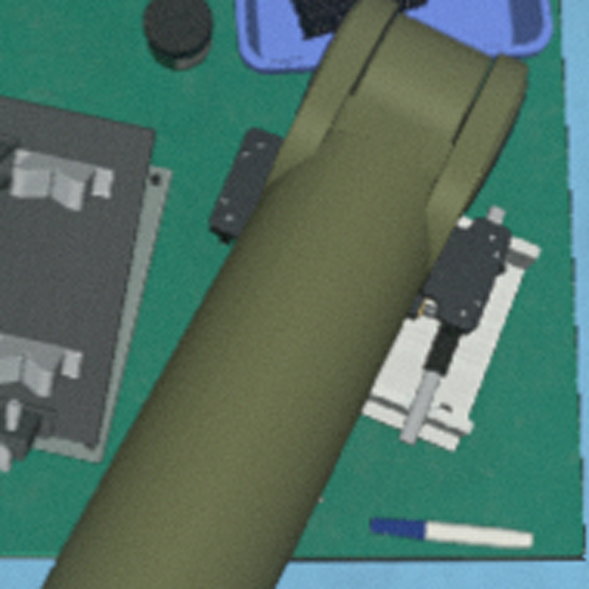

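>>> {"fn": "jog_arm", "kwargs": {
  "targets": [
    [0, 0, 0, 2, -0.2, -0.03, 5],
    [0, 0, 0, 2.5, -0.2, -0.03, 5],
    [0, 0, 0, 2.5, -0.04, 0, 5],
    [0, 0, 0, 2.5, 0, 0, 5],
    [0, 0, 0, 1.5, 0, 0, 5],
    [0, 0, 0, 1, 0, 0, 5],
    [0, 0, 0, 1, 0, 0, 5],
    [0, 0, 0, 0.7, 0, 0, 5],
    [0, 0, 0, 0, 0, 0, 5]
  ]
}}

```text
time: 12.98
position: [0.5623, -0.1904, 0.0597]
tool_rot: [-0.916, 1.37, 0.915]
ft_force: [0.1, -0.2, -0.1]
grip_width: 0.575
```

```bash
python3 st.py;  python3 - <<'E'
from plan import *
for n in("scene",):
    im,d=get_image(n); x0,y0=(220,110); c=im[y0:y0+130,x0:x0+130,::-1]; cv2.imwrite(f"pics/{n}6.png",cv2.resize(c,None,fx=4.5,fy=4.5,interpolation=cv2.INTER_CUBIC))
p,R0,s=cur(); a=np.array([np.cos(RY),np.sin(RY),0]); RR=near(Rt(np.array([0,0,-1.]),np.array([-a[1],a[0],0])),R0)
print("err tool cm",(R0.T@(ROL-p)*100).round(2),np.degrees(R.from_matrix(R0.T@RR).as_rotvec()).round(2))
E
```

```text
t 12.97 pos [ 0.5623 -0.1904  0.0597] bed [  18.1 -231.5 -101.3] F bed [ 0.04 -0.14 -0.12] Fw [ 0.07 -0.16 -0.09] grip mm 50.0
rot err to RB (tool,deg) [ -9.49  -2.61 -29.91] q [-0.38  0.46  0.81  1.81 -0.38  1.03  1.76]
err tool cm [0.2  0.03 0.13] [-0.   -0.06  0.05]
```

View pics/scene6.png

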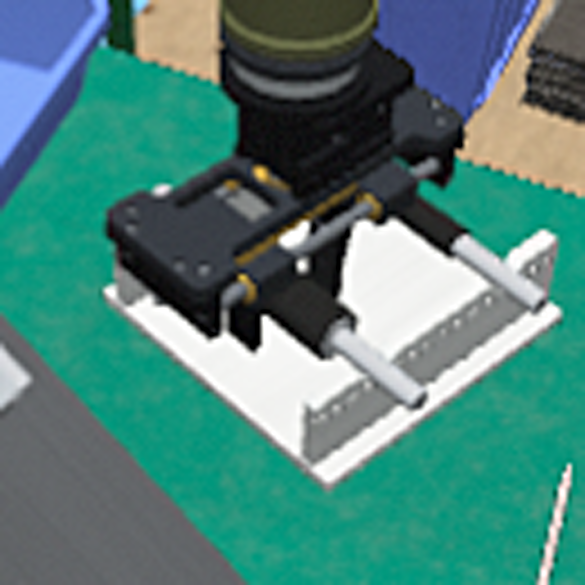

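>>> {"fn": "jog_arm", "kwargs": {
  "targets": [
    [0, 0, 0, 0.1, 0, 0.1, 5],
    [0, 0, 0, 0, 0, 0, 4],
    [0, 0, 0, 0, 0, 0, 3.3],
    [0, 0, 0, 0, 0, 0, 2.6],
    [0, 0, 0, 0, 0, 0, 2.6],
    [0, 0, 0, 0, 0, 0, 2.6]
  ],
  "squeeze": 30
}}

```text
time: 13.78
position: [0.5629, -0.1894, 0.059]
tool_rot: [-0.916, 1.37, 0.914]
ft_force: [-0.0, 1.1, 0.4]
grip_width: 0.36
```

```bash
python3 st.py
```

```text
t 13.78 pos [ 0.5629 -0.1894  0.059 ] bed [  18.2 -230.4 -102. ] F bed [-0.06  1.08  0.49] Fw [-0.05  1.12  0.39] grip mm 31.4
rot err to RB (tool,deg) [ -9.49  -2.59 -29.88] q [-0.38  0.46  0.81  1.82 -0.38  1.03  1.76]
```

>>> {"fn": "jog_arm", "kwargs": {
  "targets": [
    [0, 0, 0, -0.5, 0, 0, 2.6],
    [0, 0, 0, -1, 0, 0, 2.6],
    [0, 0, 0, -1.5, 0, 0, 2.6],
    [0, 0, 0, -2, 0, 0, 2.6],
    [0, 0, 0, -3, 0, 0, 2.6],
    [0, 0, 0, -3, 0, 0, 2.6],
    [0, 0, 0, -3, 0, 0, 2.6],
    [0, 0, 0, -3, 0, 0, 2.6],
    [0, 0, 0, -1, 0, 0, 2.6],
    [0, 0, 0, 0, 0, 0, 2.6]
  ]
}}

```text
time: 15.02
position: [0.5629, -0.1894, 0.2396]
tool_rot: [-0.917, 1.369, 0.914]
ft_force: [-0.4, -0.3, -3.6]
grip_width: 0.362
```

```bash
python3 st.py;  python3 - <<'E'
from plan import *
for n in("scene","top"):
    im,d=get_image(n); cv2.imwrite(f"pics/{n}7.png",im[:,:,::-1])
p,R0,s=cur(); RB=near(Rt(-B[:,2],B[:,1]),R0)
show(rows(p,R0,bed(12,0,110),RB,17,2.6))
E
```

```text
t 15.03 pos [ 0.5629 -0.1894  0.2396] bed [ 108.5 -230.4   54.3] F bed [-2.04 -0.33 -2.96] Fw [-0.35 -0.26 -3.58] grip mm 31.5
rot err to RB (tool,deg) [ -9.5   -2.57 -29.81] q [-0.47  0.27  0.9   1.63 -0.22  1.35  1.64]
[[-0.56, -0.15, -1.76, -0.01, 0.87, 1.22, 2.6], [-0.56, -0.15, -1.76, -0.03, 0.86, 1.23, 2.6], [-0.56, -0.15, -1.76, -0.06, 0.84, 1.24, 2.6], [-0.56, -0.15, -1.76, -0.08, 0.83, 1.25, 2.6], [-0.56, -0.15, -1.76, -0.1, 0.81, 1.26, 2.6], [-0.56, -0.15, -1.76, -0.12, 0.8, 1.27, 2.6], [-0.56, -0.15, -1.76, -0.14, 0.78, 1.27, 2.6], [-0.56, -0.15, -1.76, -0.16, 0.76, 1.28, 2.6], [-0.56, -0.15, -1.76, -0.18, 0.75, 1.29, 2.6], [-0.56, -0.15, -1.76, -0.2, 0.73, 1.3, 2.6]]
[[-0.56, -0.15, -1.76, -0.22, 0.71, 1.3, 2.6], [-0.56, -0.15, -1.76, -0.24, 0.69, 1.31, 2.6], [-0.56, -0.15, -1.76, -0.26, 0.67, 1.32, 2.6], [-0.56, -0.15, -1.76, -0.27, 0.65, 1.33, 2.6], [-0.56, -0.15, -1.76, -0.29, 0.63, 1.33, 2.6], [-0.56, -0.15, -1.76, -0.3, 0.6, 1.34, 2.6], [-0.56, -0.15, -1.76, -0.32, 0.58, 1.35, 2.6]]
```

View pics/scene7.png

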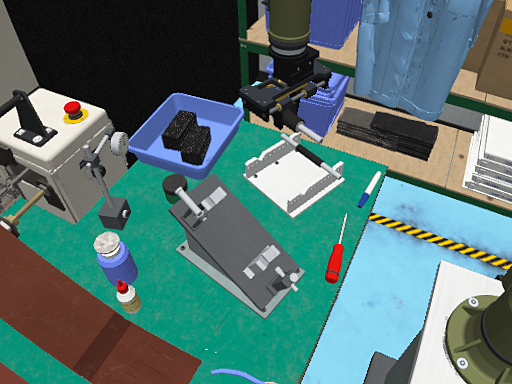

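The thick roller is held (about 3.6 N), the thin one is still in the rack at (313,150), and the keeper stands open at (190,195).

>>> {"fn": "jog_arm", "kwargs": {
  "targets": [
    [-0.56, -0.15, -1.76, 0, 0.87, 1.22, 2.6],
    [-0.56, -0.15, -1.76, -0.03, 0.86, 1.23, 2.6],
    [-0.56, -0.15, -1.76, -0.06, 0.84, 1.24, 2.6],
    [-0.56, -0.15, -1.76, -0.08, 0.83, 1.25, 2.6],
    [-0.56, -0.15, -1.76, -0.1, 0.81, 1.26, 2.6],
    [-0.56, -0.15, -1.76, -0.12, 0.8, 1.27, 2.6],
    [-0.56, -0.15, -1.76, -0.14, 0.78, 1.27, 2.6],
    [-0.56, -0.15, -1.76, -0.16, 0.76, 1.28, 2.6],
    [-0.56, -0.15, -1.76, -0.18, 0.75, 1.29, 2.6],
    [-0.56, -0.15, -1.76, -0.2, 0.73, 1.3, 2.6]
  ]
}}

```text
time: 16.38
position: [0.5279, -0.0426, 0.2378]
tool_rot: [-1.149, 1.133, 0.76]
ft_force: [0.3, -0.5, -4.2]
grip_width: 0.358
```

>>> {"fn": "jog_arm", "kwargs": {
  "targets": [
    [-0.56, -0.15, -1.76, -0.22, 0.71, 1.3, 2.6],
    [-0.56, -0.15, -1.76, -0.24, 0.69, 1.31, 2.6],
    [-0.56, -0.15, -1.76, -0.26, 0.67, 1.32, 2.6],
    [-0.56, -0.15, -1.76, -0.27, 0.65, 1.33, 2.6],
    [-0.56, -0.15, -1.76, -0.29, 0.63, 1.33, 2.6],
    [-0.56, -0.15, -1.76, -0.3, 0.6, 1.34, 2.6],
    [-0.56, -0.15, -1.76, -0.32, 0.58, 1.35, 2.6],
    [0, 0, 0, 0, 0, 0, 2.6],
    [0, 0, 0, 0, 0, 0, 2.6]
  ]
}}

```text
time: 17.5
position: [0.5064, 0.0577, 0.2389]
tool_rot: [-1.293, 0.958, 0.643]
ft_force: [0.7, -0.1, -3.8]
grip_width: 0.356
```

```bash
python3 st.py;  python3 - <<'E'
from plan import *
for n in("scene","top"):
    im,d=get_image(n); x0,y0=(170,130) if n=="scene" else (140,110); c=im[y0:y0+170,x0:x0+170,::-1]; cv2.imwrite(f"pics/{n}8.png",cv2.resize(c,None,fx=3.4,fy=3.4,interpolation=cv2.INTER_CUBIC)); np.save(f"pics/{n}8d.npy",d); np.save(f"pics/{n}8im.npy",im)
E
```

```text
t 17.5 pos [0.5064 0.0577 0.2389] bed [ 13.   -1.9 108.6] F bed [-1.27  0.06 -3.63] Fw [ 0.71 -0.1  -3.78] grip mm 31.0
rot err to RB (tool,deg) [-0.09 -0.19 -0.13] q [-0.23 -0.3  -0.1   2.18  0.33  0.84  0.84]
```

View pics/scene8.png

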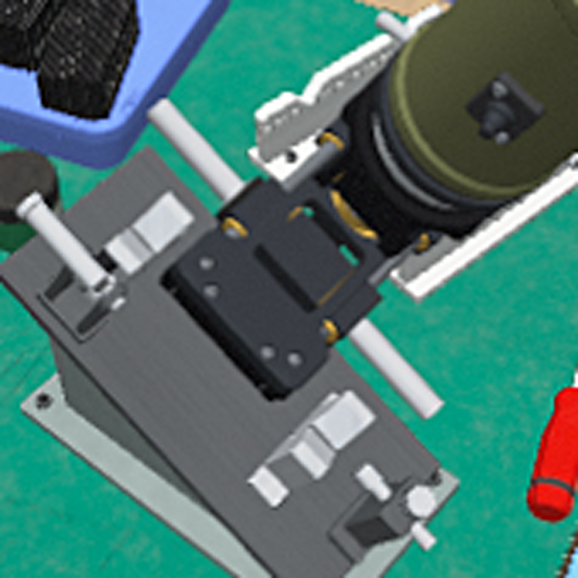

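View pics/top8.png

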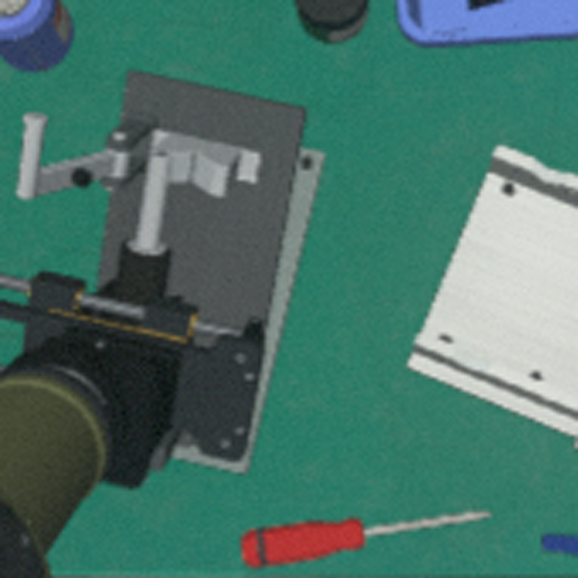

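```bash
cat > shaft.py <<'E'
from plan import *
import sys
def shaft(n,d,im,zc,yc,dz=14,dy=14):
    P=cloud(n,d).reshape(-1,3); q=tobed(P); g=im.reshape(-1,3).astype(int); 
    m=(d.ravel()>0)&(abs(q[:,1]-yc)<dy)&(abs(q[:,2]-zc)<dz)&(g.min(1)>95)
    out=[]
    for lo,hi in((50,125),(-125,-45)):
        k=q[m&(q[:,0]>lo)&(q[:,0]<hi)]
        if len(k)<12: print(n,lo,len(k)); continue
        # fit line of cylinder radius 7
        from scipy.optimize import least_squares
        f=lambda p: np.hypot(k[:,1]-p[0]-p[2]*(k[:,0]-k[:,0].mean())/50,k[:,2]-p[1]-p[3]*(k[:,0]-k[:,0].mean())/50)-7
        r=least_squares(f,[np.median(k[:,1]),np.median(k[:,2])-5,0,0],loss='soft_l1')
        print(n,(lo,hi),len(k),"x",np.percentile(k[:,0],[1,99]).round(1),"at x",k[:,0].mean().round(1),"y,z",r.x[:2].round(1),"slopes/50",r.x[2:].round(1),"cost",(r.cost/len(k)).round(2))
if __name__=="__main__":
    for n in("scene","top"): shaft(n,np.load(f"pics/{n}8d.npy"),np.load(f"pics/{n}8im.npy"),108,-2)
E
python3 shaft.py
```

```text
scene (50, 125) 271 x [ 58.9 119. ] at x 89.2 y,z [ -3.4 108. ] slopes/50 [-1.6  0.1] cost 0.57
scene (-125, -45) 202 x [-89.4 -45.1] at x -67.1 y,z [ -2.4 108. ] slopes/50 [-0. -0.] cost 0.32
top (50, 125) 210 x [ 57.4 119. ] at x 86.9 y,z [ -1.3 107.6] slopes/50 [ 0.5 -0.7] cost 0.78
top -125 0
```

>>> {"fn": "jog_arm", "kwargs": {
  "targets": [
    [0, 0, 0, 1, 0, 0.1, 2.6],
    [0, 0, 0, 1.5, 0, 0.1, 2.6],
    [0, 0, 0, 1.5, 0, 0, 2.6],
    [0, 0, 0, 1.5, 0, 0, 2.6],
    [0, 0, 0, 1.5, 0, 0, 2.6],
    [0, 0, 0, 1.5, 0, 0, 2.6],
    [0, 0, 0, 0.8, 0, 0, 2.6],
    [0, 0, 0, 0, 0, 0, 2.6]
  ]
}}

```text
time: 18.6
position: [0.5522, 0.051, 0.1584]
tool_rot: [-1.295, 0.956, 0.644]
ft_force: [0.1, 0.5, -3.1]
grip_width: 0.36
```

```bash
python3 st.py;  python3 - <<'E'
from plan import *
from shaft import shaft
for n in("scene","top"):
    im,d=get_image(n); x0,y0=(170,130) if n=="scene" else (140,110); c=im[y0:y0+170,x0:x0+170,::-1]; cv2.imwrite(f"pics/{n}9.png",cv2.resize(c,None,fx=3.4,fy=3.4,interpolation=cv2.INTER_CUBIC)); 
    shaft(n,d,im,15,0,10,10)
E
```

```text
t 18.6 pos [0.5522 0.051  0.1584] bed [12.9  1.8 15.8] F bed [-1.52  0.57 -2.67] Fw [ 0.14  0.55 -3.07] grip mm 31.3
rot err to RB (tool,deg) [ 0.05 -0.11 -0.07] q [-0.2  -0.11 -0.1   2.2   0.41  0.63  0.77]
scene (50, 125) 225 x [ 60.2 118.4] at x 89.1 y,z [-0.3 15.6] slopes/50 [0.4 0. ] cost 0.39
scene (-125, -45) 186 x [-112.9  -45.2] at x -69.9 y,z [ 1.3 14.8] slopes/50 [-0.2  1.7] cost 0.45
top (50, 125) 166 x [ 57.5 118.8] at x 87.6 y,z [ 2.1 15. ] slopes/50 [-0.9 -1.3] cost 0.68
top -125 11
```

View pics/scene9.png

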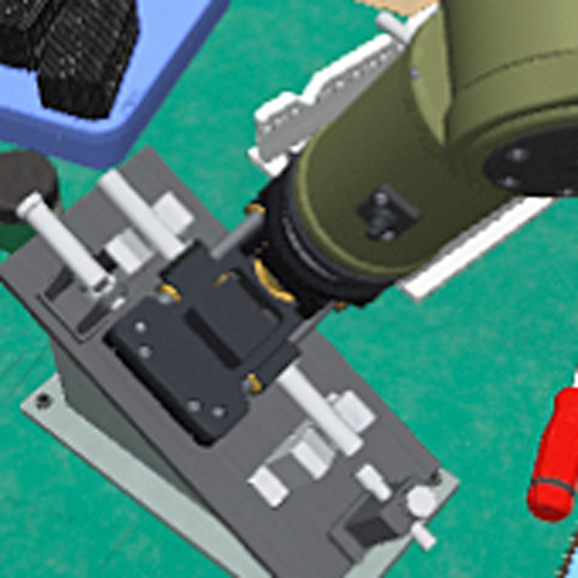

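View pics/top9.png

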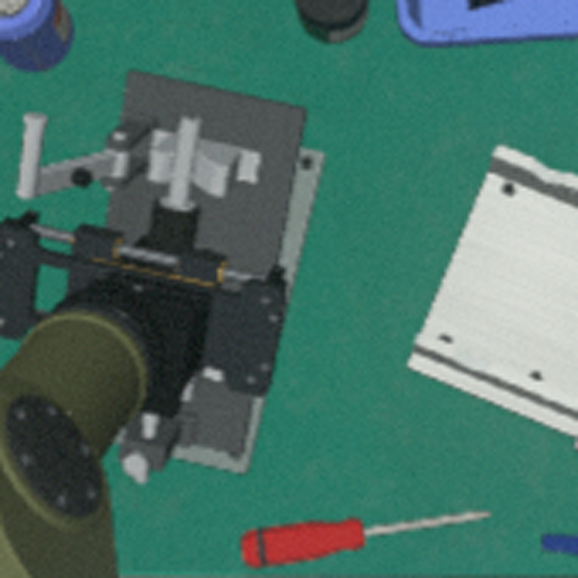

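>>> {"fn": "jog_arm", "kwargs": {
  "targets": [
    [0, 0, 0, 0.4, 0, -0.12, 2.6],
    [0, 0, 0, 0.4, 0, 0, 2.6],
    [0, 0, 0, 0.3, 0, 0, 2.6],
    [0, 0, 0, 0.2, 0, 0, 2.6],
    [0, 0, 0, 0, 0, 0, 2.6]
  ]
}}

```text
time: 19.32
position: [0.5584, 0.0486, 0.1478]
tool_rot: [-1.296, 0.955, 0.644]
ft_force: [0.3, 0.5, -2.0]
grip_width: 0.361
```

```bash
python3 st.py
```

```text
t 19.32 pos [0.5584 0.0486 0.1478] bed [13.2  0.8  3.3] F bed [-0.86  0.56 -1.87] Fw [ 0.3   0.5  -2.05] grip mm 31.4
rot err to RB (tool,deg) [ 0.05 -0.08 -0.02] q [-0.19 -0.09 -0.09  2.2   0.43  0.61  0.76]
```

>>> {"fn": "jog_arm", "kwargs": {
  "targets": [
    [0, 0, 0, 0.1, 0, 0, 2.6],
    [0, 0, 0, 0, 0, 0, 2.6]
  ]
}}

```text
time: 19.58
position: [0.559, 0.0486, 0.1471]
tool_rot: [-1.296, 0.955, 0.644]
ft_force: [0.8, 0.4, -3.6]
grip_width: 0.36
```

```bash
python3 st.py
```

```text
t 19.57 pos [0.559  0.0486 0.1471] bed [13.4  0.9  2.5] F bed [-1.2   0.59 -3.46] Fw [ 0.8   0.43 -3.59] grip mm 31.3
rot err to RB (tool,deg) [ 0.04 -0.07  0.  ] q [-0.19 -0.09 -0.09  2.2   0.43  0.6   0.76]
```

>>> {"fn": "jog_arm", "kwargs": {
  "targets": [
    [0, 0, 0, 0.1, 0, 0, 2.6],
    [0, 0, 0, 0, 0, 0, 2.6]
  ]
}}

```text
time: 19.82
position: [0.5594, 0.0484, 0.1462]
tool_rot: [-1.296, 0.955, 0.644]
ft_force: [-0.8, 0.3, -3.9]
grip_width: 0.359
```

```bash
python3 st.py
```

```text
t 19.82 pos [0.5594 0.0484 0.1462] bed [13.3  0.8  1.4] F bed [-2.69  0.14 -2.9 ] Fw [-0.82  0.33 -3.86] grip mm 31.2
rot err to RB (tool,deg) [ 0.04 -0.07 -0.  ] q [-0.19 -0.08 -0.09  2.2   0.43  0.6   0.76]
```

>>> {"fn": "jog_arm", "kwargs": {
  "targets": [
    [0, 0, 0, 0.1, 0, 0, 2.6],
    [0, 0, 0, 0, 0, 0, 2.6]
  ]
}}

```text
time: 20.08
position: [0.5599, 0.0481, 0.1457]
tool_rot: [-1.296, 0.955, 0.643]
ft_force: [-4.4, 0.0, 1.4]
grip_width: 0.355
```

```bash
python3 st.py
```

```text
t 20.07 pos [0.5599 0.0481 0.1457] bed [13.5  0.6  0.7] F bed [-3.   -0.93  3.4 ] Fw [-4.39  0.05  1.44] grip mm 30.9
rot err to RB (tool,deg) [ 0.04 -0.09  0.01] q [-0.19 -0.08 -0.09  2.2   0.43  0.6   0.76]
```

>>> {"fn": "jog_arm", "kwargs": {
  "targets": [
    [0, 0, 0, 0.1, 0, 0, 2.6],
    [0, 0, 0, 0, 0, 0, 2.6]
  ]
}}

```text
time: 20.32
position: [0.5601, 0.0478, 0.1454]
tool_rot: [-1.296, 0.956, 0.643]
ft_force: [-10.4, -1.8, 7.6]
grip_width: 0.358
```

```bash
python3 st.py
```

```text
t 20.32 pos [0.5601 0.0478 0.1454] bed [13.6  0.4  0.3] F bed [-4.64 -4.1  11.41] Fw [-10.39  -1.85   7.56] grip mm 31.2
rot err to RB (tool,deg) [ 0.02 -0.14  0.  ] q [-0.19 -0.08 -0.09  2.2   0.43  0.6   0.75]
```

>>> {"fn": "jog_arm", "kwargs": {
  "targets": [
    [0, 0, 0, -0.12, 0, -0.08, 2.6],
    [0, 0, 0, 0, 0, 0, 2.6],
    [0, 0, 0, 0, 0, 0, 2.6]
  ]
}}

```text
time: 20.7
position: [0.5596, 0.0476, 0.1453]
tool_rot: [-1.295, 0.955, 0.644]
ft_force: [0.8, -1.1, -4.0]
grip_width: 0.361
```

```bash
python3 st.py
```

```text
t 20.7 pos [0.5596 0.0476 0.1453] bed [13.2  0.1  0.4] F bed [-1.13 -0.9  -3.93] Fw [ 0.76 -1.1  -3.97] grip mm 31.4
rot err to RB (tool,deg) [ 0.05 -0.07 -0.02] q [-0.19 -0.08 -0.09  2.2   0.43  0.6   0.76]
```

>>> {"fn": "jog_arm", "kwargs": {
  "targets": [
    [0, 0, 0, 0.05, 0.2, 0, 2.6],
    [0, 0, 0, 0, 0.2, 0, 2.6],
    [0, 0, 0, 0, 0.2, 0, 2.6],
    [0, 0, 0, 0, 0.1, 0, 2.6],
    [0, 0, 0, 0, 0, 0, 2.6]
  ]
}}

```text
time: 21.32
position: [0.5539, 0.0489, 0.1417]
tool_rot: [-1.295, 0.954, 0.644]
ft_force: [-0.3, -0.4, -1.0]
grip_width: 0.359
```

```bash
python3 st.py; python3 - <<'E'
from plan import *
from shaft import shaft
im,d=get_image("scene"); cv2.imwrite("pics/scene10.png",cv2.resize(im[200:310,210:320,::-1],None,fx=5,fy=5,interpolation=cv2.INTER_CUBIC)); shaft("scene",d,im,0,0,9,9)
E
```

```text
t 21.32 pos [0.5539 0.0489 0.1417] bed [6.3 0.1 0.3] F bed [-0.68 -0.44 -0.81] Fw [-0.27 -0.39 -1.04] grip mm 31.2
rot err to RB (tool,deg) [ 0.04 -0.06  0.  ] q [-0.19 -0.09 -0.1   2.22  0.44  0.59  0.74]
scene (50, 125) 230 x [ 53.5 111.7] at x 82.3 y,z [-1.5  0.3] slopes/50 [-0.3 -0.3] cost 0.4
scene (-125, -45) 256 x [-124.2  -45.4] at x -80.6 y,z [-0.3 -1.2] slopes/50 [1.3 1.5] cost 0.46
```

View pics/scene10.png

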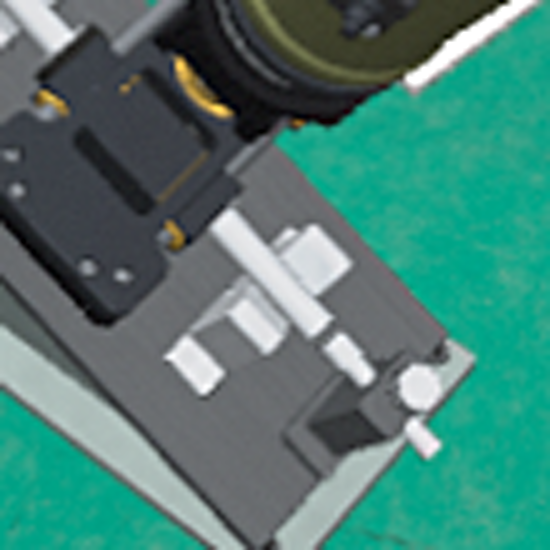

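>>> {"fn": "jog_arm", "kwargs": {
  "targets": [
    [0, 0, 0, 0, 0.1, 0, 2.6],
    [0, 0, 0, 0, 0.05, 0, 2.6],
    [0, 0, 0, 0, 0, 0, 2.6]
  ]
}}

```text
time: 21.75
position: [0.5529, 0.0492, 0.1411]
tool_rot: [-1.296, 0.954, 0.644]
ft_force: [-0.2, -1.0, -1.0]
grip_width: 0.358
```

```bash
python3 st.py
```

```text
t 21.75 pos [0.5529 0.0492 0.1411] bed [5.1 0.1 0.3] F bed [-0.53 -1.04 -0.9 ] Fw [-0.24 -1.01 -1.04] grip mm 31.2
rot err to RB (tool,deg) [ 0.04 -0.06  0.03] q [-0.19 -0.09 -0.1   2.22  0.44  0.59  0.74]
```

>>> {"fn": "jog_arm", "kwargs": {
  "targets": [
    [0, 0, 0, 0, 0.08, 0, 2.6],
    [0, 0, 0, 0, 0, 0, 2.6]
  ]
}}

```text
time: 22.0
position: [0.5522, 0.0493, 0.1407]
tool_rot: [-1.296, 0.954, 0.644]
ft_force: [0.4, -0.8, 0.3]
grip_width: 0.357
```

```bash
python3 st.py
```

```text
t 22.0 pos [0.5522 0.0493 0.1407] bed [4.3 0.1 0.3] F bed [ 0.65 -0.7  -0.02] Fw [ 0.4  -0.81  0.31] grip mm 31.0
rot err to RB (tool,deg) [ 0.04 -0.06  0.02] q [-0.19 -0.09 -0.1   2.22  0.44  0.59  0.74]
```

>>> {"fn": "jog_arm", "kwargs": {
  "targets": [
    [0, 0, 0, 0, 0.06, 0, 2.6],
    [0, 0, 0, 0, 0, 0, 2.6]
  ]
}}

```text
time: 22.25
position: [0.5517, 0.0495, 0.1404]
tool_rot: [-1.296, 0.954, 0.644]
ft_force: [0.9, -0.7, 0.1]
grip_width: 0.357
```

```bash
python3 st.py
```

```text
t 22.25 pos [0.5517 0.0495 0.1404] bed [3.6 0.1 0.3] F bed [ 0.94 -0.44 -0.43] Fw [ 0.91 -0.66  0.1 ] grip mm 31.1
rot err to RB (tool,deg) [ 0.04 -0.06  0.02] q [-0.19 -0.09 -0.1   2.22  0.44  0.59  0.74]
```

>>> {"fn": "jog_arm", "kwargs": {
  "targets": [
    [0, 0, 0, 0, 0.05, 0, 2.6],
    [0, 0, 0, 0, 0, 0, 2.6]
  ]
}}

```text
time: 22.5
position: [0.5512, 0.0496, 0.1401]
tool_rot: [-1.296, 0.954, 0.644]
ft_force: [1.3, -0.7, 0.5]
grip_width: 0.363
```

```bash
python3 st.py
```

```text
t 22.5 pos [0.5512 0.0496 0.1401] bed [3.1 0.1 0.3] F bed [ 1.46 -0.42 -0.31] Fw [ 1.29 -0.72  0.46] grip mm 31.6
rot err to RB (tool,deg) [ 0.05 -0.06  0.02] q [-0.19 -0.09 -0.1   2.22  0.44  0.59  0.74]
```

>>> {"fn": "jog_arm", "kwargs": {
  "targets": [
    [0, 0, 0, 0, 0.05, 0, 2.6],
    [0, 0, 0, 0, 0, 0, 2.6]
  ]
}}

```text
time: 22.75
position: [0.5508, 0.0496, 0.1399]
tool_rot: [-1.296, 0.954, 0.644]
ft_force: [1.7, -0.1, 0.2]
grip_width: 0.355
```

```bash
python3 st.py; python3 - <<'E'
from plan import *
from shaft import shaft
im,d=get_image("scene"); cv2.imwrite("pics/scene11.png",cv2.resize(im[200:310,210:320,::-1],None,fx=5,fy=5,interpolation=cv2.INTER_CUBIC)); shaft("scene",d,im,0,0,9,9)
E
```

```text
t 22.75 pos [0.5508 0.0496 0.1399] bed [2.6 0.1 0.3] F bed [ 1.59  0.27 -0.64] Fw [ 1.72 -0.11  0.24] grip mm 30.9
rot err to RB (tool,deg) [ 0.04 -0.06  0.02] q [-0.19 -0.09 -0.1   2.22  0.44  0.59  0.74]
scene (50, 125) 228 x [ 51.1 108.6] at x 79.6 y,z [-1.7  0.3] slopes/50 [0.1 0.1] cost 0.45
scene (-125, -45) 274 x [-124.1  -45.6] at x -81.4 y,z [-0.3 -1.2] slopes/50 [0.  1.5] cost 0.47
```

View pics/scene11.png

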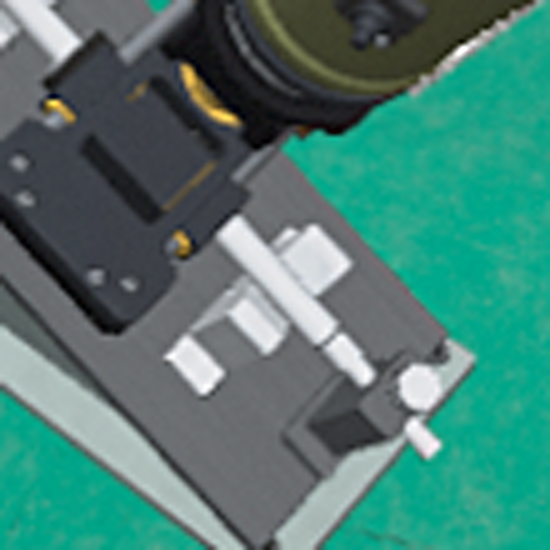

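>>> {"fn": "jog_arm", "kwargs": {
  "targets": [
    [0, 0, 0, 0, 0.05, 0, 2.6],
    [0, 0, 0, 0, 0, 0, 2.6],
    [0, 0, 0, 0, 0, 0, 2.6]
  ]
}}

```text
time: 23.18
position: [0.5504, 0.0497, 0.1396]
tool_rot: [-1.296, 0.954, 0.644]
ft_force: [0.8, -0.3, 2.3]
grip_width: 0.358
```

```bash
python3 st.py
```

```text
t 23.18 pos [0.5504 0.0497 0.1396] bed [2.1 0.1 0.3] F bed [ 1.91 -0.09  1.6 ] Fw [ 0.81 -0.27  2.34] grip mm 31.2
rot err to RB (tool,deg) [ 0.04 -0.06  0.02] q [-0.19 -0.09 -0.1   2.23  0.44  0.59  0.74]
```

>>> {"fn": "jog_arm", "kwargs": {
  "targets": [
    [0, 0, 0, 0, 0.05, 0, 2.6],
    [0, 0, 0, 0, 0, 0, 2.6],
    [0, 0, 0, 0, 0, 0, 2.6]
  ]
}}

```text
time: 23.55
position: [0.5499, 0.0499, 0.1393]
tool_rot: [-1.296, 0.954, 0.644]
ft_force: [1.8, -0.2, 1.4]
grip_width: 0.358
```

```bash
python3 st.py
```

```text
t 23.55 pos [0.5499 0.0499 0.1393] bed [1.6 0.1 0.3] F bed [2.23 0.25 0.27] Fw [ 1.8  -0.16  1.35] grip mm 31.2
rot err to RB (tool,deg) [ 0.04 -0.06  0.01] q [-0.19 -0.09 -0.1   2.23  0.44  0.59  0.73]
```

```bash
python3 - <<'E'
from plan import *
from shaft import shaft
for n in("scene","top"):
    im,d=get_image(n); np.savez(f"pics/{n}12.npz",im=im,d=d); shaft(n,d,im,0,0,9,9)
im,d=get_image("scene")
cv2.imwrite("pics/scene12.png",cv2.resize(im[240:300,250:310,::-1],None,fx=9,fy=9,interpolation=cv2.INTER_CUBIC))
im,d=get_image("top")
cv2.imwrite("pics/top12.png",cv2.resize(im[130:260,150:260,::-1],None,fx=4.5,fy=4.5,interpolation=cv2.INTER_CUBIC))
E
```

```text
scene (50, 125) 222 x [ 51.  107.3] at x 79.2 y,z [-1.7  0.2] slopes/50 [-0.3 -0.3] cost 0.37
scene (-125, -45) 280 x [-123.6  -45.5] at x -81.3 y,z [-0.4 -1.2] slopes/50 [0.4 1.2] cost 0.51
top (50, 125) 157 x [ 51.5 107.1] at x 80.2 y,z [ 0.1 -0.4] slopes/50 [-0.1  0.3] cost 0.57
top (-125, -45) 14 x [-124.5 -111.5] at x -117.6 y,z [-3.7 -2.4] slopes/50 [-3.7 19.7] cost 0.46
```

View pics/scene12.png

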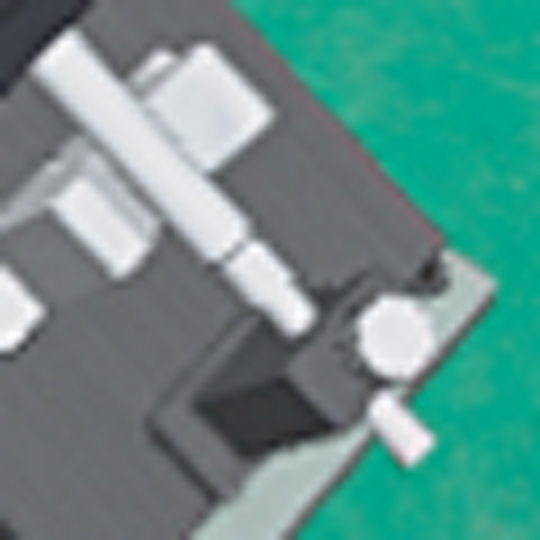

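View pics/top12.png

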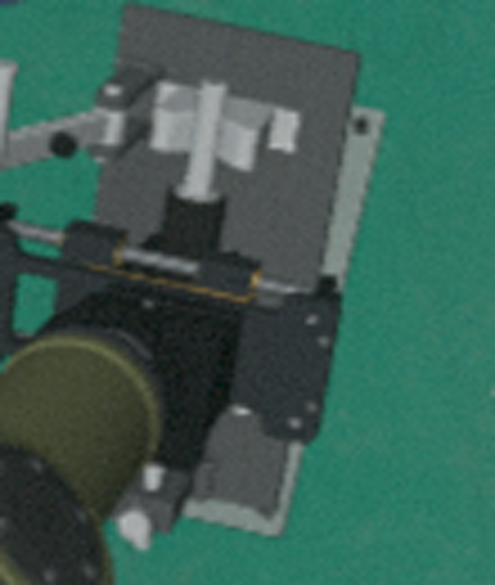

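>>> {"fn": "jog_arm", "kwargs": {
  "targets": [
    [0, 0, 0, 0, 0.05, 0, 2.6],
    [0, 0, 0, 0, 0, 0, 2.6]
  ]
}}

```text
time: 24.0
position: [0.5495, 0.0499, 0.139]
tool_rot: [-1.296, 0.954, 0.644]
ft_force: [1.8, -0.8, 3.7]
grip_width: 0.36
```

```bash
python3 st.py
```

```text
t 24.0 pos [0.5495 0.0499 0.139 ] bed [1.1 0.1 0.2] F bed [ 3.48 -0.41  2.21] Fw [ 1.77 -0.83  3.65] grip mm 31.4
rot err to RB (tool,deg) [ 0.05 -0.06  0.02] q [-0.19 -0.09 -0.1   2.23  0.44  0.59  0.73]
```

>>> {"fn": "jog_arm", "kwargs": {
  "targets": [
    [0, 0, 0, 0, 0.05, 0, 2.6],
    [0, 0, 0, 0, 0, 0, 2.6]
  ]
}}

```text
time: 24.25
position: [0.5491, 0.05, 0.1388]
tool_rot: [-1.296, 0.954, 0.644]
ft_force: [1.7, -1.1, 2.6]
grip_width: 0.36
```

```bash
python3 st.py
```

```text
t 24.25 pos [0.5491 0.05   0.1388] bed [0.6 0.1 0.3] F bed [ 2.92 -0.73  1.31] Fw [ 1.66 -1.13  2.59] grip mm 31.3
rot err to RB (tool,deg) [ 0.04 -0.06  0.02] q [-0.19 -0.1  -0.1   2.23  0.45  0.59  0.73]
```

>>> {"fn": "jog_arm", "kwargs": {
  "targets": [
    [0, 0, 0, -0.05, 0, 0, 2.6],
    [0, 0, 0, 0, 0.04, 0, 2.6],
    [0, 0, 0, 0, 0, 0, 2.6]
  ]
}}

```text
time: 24.62
position: [0.5484, 0.05, 0.1387]
tool_rot: [-1.295, 0.955, 0.644]
ft_force: [4.4, -0.5, -1.6]
grip_width: 0.359
```

```bash
python3 st.py
```

```text
t 24.62 pos [0.5484 0.05   0.1387] bed [-0.1 -0.   0.5] F bed [ 3.    0.47 -3.59] Fw [ 4.39 -0.51 -1.61] grip mm 31.2
rot err to RB (tool,deg) [ 0.04 -0.07 -0.01] q [-0.19 -0.1  -0.1   2.23  0.44  0.59  0.73]
```

>>> {"fn": "jog_arm", "kwargs": {
  "targets": [
    [0, 0, 0, 0, 0.05, 0, 2.6],
    [0, 0, 0, 0, 0, 0, 2.6]
  ]
}}

```text
time: 24.88
position: [0.5483, 0.05, 0.1389]
tool_rot: [-1.296, 0.954, 0.643]
ft_force: [4.8, -0.1, -0.9]
grip_width: 0.36
```

```bash
python3 st.py; python3 - <<'E'
from plan import *
from shaft import shaft
for n in("scene","top"):
    im,d=get_image(n); np.savez(f"pics/{n}13.npz",im=im,d=d); shaft(n,d,im,0,0,9,9)
    if n=="scene": cv2.imwrite("pics/scene13.png",cv2.resize(im[240:300,250:310,::-1],None,fx=9,fy=9,interpolation=cv2.INTER_CUBIC))
E
```

```text
t 24.88 pos [0.5483 0.05   0.1389] bed [-0.1 -0.   0.7] F bed [ 3.61  1.   -3.17] Fw [ 4.82 -0.06 -0.94] grip mm 31.3
rot err to RB (tool,deg) [ 0.03 -0.06  0.04] q [-0.19 -0.1  -0.1   2.23  0.45  0.59  0.73]
scene (50, 125) 207 x [ 50.8 105.9] at x 78.8 y,z [-1.9  0.8] slopes/50 [ 0.2 -0.2] cost 0.39
scene (-125, -45) 280 x [-124.4  -45.5] at x -81.9 y,z [-0.2 -1. ] slopes/50 [0.1 1.5] cost 0.43
top (50, 125) 150 x [ 50.9 105.3] at x 78.8 y,z [-0.1 -0. ] slopes/50 [-0.1 -0.1] cost 0.56
top (-125, -45) 12 x [-124.8 -114.4] at x -119.2 y,z [-4.4 -2. ] slopes/50 [1.7 9.2] cost 0.35
```

View pics/scene13.png

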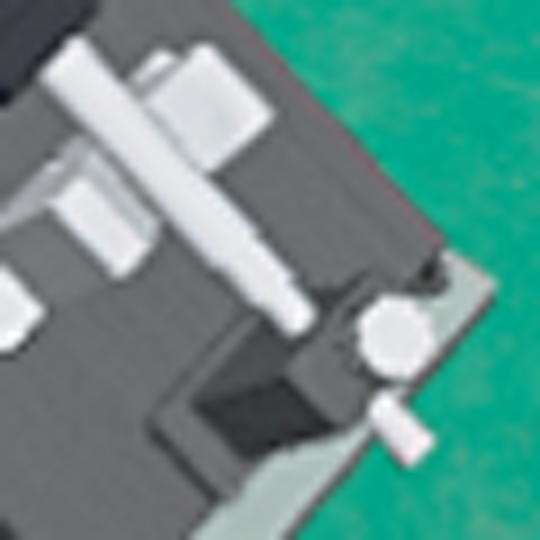

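>>> {"fn": "jog_arm", "kwargs": {
  "targets": [
    [0, 0, 0, 0, 0.04, 0, 2.6],
    [0, 0, 0, 0, 0, 0, 2.6]
  ]
}}

```text
time: 25.22
position: [0.5483, 0.0501, 0.139]
tool_rot: [-1.296, 0.954, 0.643]
ft_force: [5.4, -1.8, -1.0]
grip_width: 0.358
```

```bash
python3 st.py
```

```text
t 25.23 pos [0.5483 0.0501 0.139 ] bed [-0.  -0.   0.8] F bed [ 4.36 -0.6  -3.72] Fw [ 5.36 -1.84 -1.04] grip mm 31.1
rot err to RB (tool,deg) [ 0.03 -0.06  0.07] q [-0.19 -0.1  -0.1   2.23  0.45  0.59  0.73]
```

>>> {"fn": "jog_arm", "kwargs": {
  "targets": [
    [0, 0, 0, 0, 0, 0, 2.6]
  ]
}}

```text
time: 25.35
position: [0.5482, 0.0501, 0.139]
tool_rot: [-1.296, 0.954, 0.643]
ft_force: [6.4, -0.1, -0.8]
grip_width: 0.356
```

```bash
python3 st.py
```

```text
t 25.35 pos [0.5482 0.0501 0.139 ] bed [-0.1 -0.   0.8] F bed [ 5.05  1.29 -3.84] Fw [ 6.42 -0.14 -0.8 ] grip mm 31.0
rot err to RB (tool,deg) [ 0.03 -0.05  0.07] q [-0.19 -0.1  -0.1   2.23  0.45  0.59  0.73]
```

>>> {"fn": "jog_arm", "kwargs": {
  "targets": [
    [0, 0, 0, 0.05, 0, 0, 2.6],
    [0, 0, 0, 0, 0, 0, 2.6]
  ]
}}

```text
time: 25.6
position: [0.5485, 0.0501, 0.1386]
tool_rot: [-1.296, 0.953, 0.643]
ft_force: [5.8, -1.0, 0.2]
grip_width: 0.364
```

```bash
python3 st.py
```

```text
t 25.6 pos [0.5485 0.0501 0.1386] bed [-0.1  0.   0.4] F bed [ 5.23  0.33 -2.78] Fw [ 5.85 -0.99  0.2 ] grip mm 31.7
rot err to RB (tool,deg) [ 0.04 -0.05  0.07] q [-0.19 -0.1  -0.1   2.23  0.45  0.59  0.73]
```

>>> {"fn": "jog_arm", "kwargs": {
  "targets": [
    [0, 0, 0, 0, 0.03, 0, 2.6],
    [0, 0, 0, 0, 0, 0, 2.6]
  ]
}}

```text
time: 25.85
position: [0.5484, 0.0501, 0.1386]
tool_rot: [-1.296, 0.953, 0.643]
ft_force: [6.5, -0.8, 1.0]
grip_width: 0.355
```

```bash
python3 st.py
```

```text
t 25.85 pos [0.5484 0.0501 0.1386] bed [-0.1  0.   0.4] F bed [ 6.15  0.62 -2.4 ] Fw [ 6.5  -0.83  0.99] grip mm 30.9
rot err to RB (tool,deg) [ 0.03 -0.05  0.09] q [-0.19 -0.1  -0.1   2.23  0.45  0.59  0.73]
```

>>> {"fn": "jog_arm", "kwargs": {
  "targets": [
    [0, 0, 0, 0, 0, 0, 2.6],
    [0, 0, 0, 0, 0, 0, 3.4],
    [0, 0, 0, 0, 0, 0, 4.2],
    [0, 0, 0, 0, 0, 0, 4.6],
    [0, 0, 0, 0, 0, 0, 4.6]
  ]
}}

```text
time: 26.48
position: [0.5472, 0.0503, 0.1375]
tool_rot: [-1.296, 0.955, 0.644]
ft_force: [-0.2, 0.3, 0.8]
grip_width: 0.518
```

```bash
python3 st.py; python3 - <<'E'
from plan import *
from shaft import shaft
for n in("scene","top"):
    im,d=get_image(n); np.savez(f"pics/{n}14.npz",im=im,d=d); shaft(n,d,im,0,0,9,9)
    if n=="scene": cv2.imwrite("pics/scene14.png",cv2.resize(im[240:300,250:310,::-1],None,fx=9,fy=9,interpolation=cv2.INTER_CUBIC))
E
```

```text
t 26.48 pos [0.5472 0.0503 0.1375] bed [-1.7 -0.1  0. ] F bed [0.15 0.2  0.81] Fw [-0.22  0.25  0.78] grip mm 45.1
rot err to RB (tool,deg) [ 0.06 -0.09 -0.05] q [-0.19 -0.1  -0.1   2.23  0.45  0.59  0.73]
scene (50, 125) 217 x [ 51.  105.9] at x 78.6 y,z [-1.5  0.3] slopes/50 [ 0.3 -0.2] cost 0.36
scene (-125, -45) 273 x [-124.2  -47.3] at x -82.7 y,z [-0.2 -1.1] slopes/50 [0.3 1.3] cost 0.46
top (50, 125) 151 x [ 51.  105.4] at x 79.0 y,z [-0.1 -1. ] slopes/50 [-0.2 -0.3] cost 0.54
top -125 11
```

View pics/scene14.png

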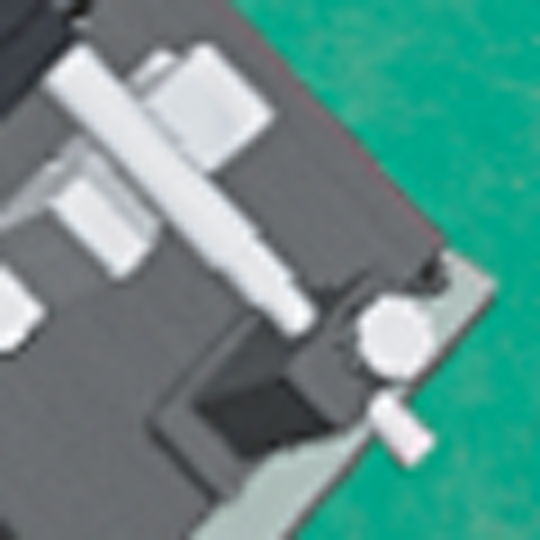

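>>> {"fn": "jog_arm", "kwargs": {
  "targets": [
    [0, 0, 0, 0, 0, 0, 3.4],
    [0, 0, 0, 0, 0, 0, 2.6],
    [0, 0, 0, 0, 0, 0, 2.6],
    [0, 0, 0, 0, 0, 0, 2.6],
    [0, 0, 0, 0, 0.06, 0, 2.6],
    [0, 0, 0, 0, 0.04, 0, 2.6],
    [0, 0, 0, 0, 0, 0, 2.6]
  ],
  "squeeze": 30
}}

```text
time: 27.45
position: [0.5475, 0.0504, 0.138]
tool_rot: [-1.296, 0.953, 0.643]
ft_force: [5.0, -1.3, 0.2]
grip_width: 0.358
```

```bash
python3 st.py
```

```text
t 27.45 pos [0.5475 0.0504 0.138 ] bed [-1.2  0.1  0.4] F bed [ 4.58 -0.15 -2.36] Fw [ 4.99 -1.29  0.25] grip mm 31.2
rot err to RB (tool,deg) [ 0.03 -0.04  0.08] q [-0.19 -0.1  -0.1   2.23  0.45  0.59  0.73]
```

>>> {"fn": "jog_arm", "kwargs": {
  "targets": [
    [0, 0, 0, 0, 0.04, 0, 2.6],
    [0, 0, 0, 0, 0, 0, 2.6],
    [0, 0, 0, 0, 0, 0, 2.6]
  ]
}}

```text
time: 27.82
position: [0.5474, 0.0504, 0.1381]
tool_rot: [-1.296, 0.953, 0.642]
ft_force: [5.7, -1.3, -0.7]
grip_width: 0.361
```

```bash
python3 st.py
```

```text
t 27.82 pos [0.5474 0.0504 0.1381] bed [-1.2  0.1  0.5] F bed [ 4.7   0.03 -3.5 ] Fw [ 5.69 -1.26 -0.68] grip mm 31.4
rot err to RB (tool,deg) [ 0.03 -0.03  0.12] q [-0.19 -0.1  -0.1   2.23  0.45  0.59  0.73]
```

>>> {"fn": "jog_arm", "kwargs": {
  "targets": [
    [0, 0, 0, 0.04, 0.03, 0, 2.6],
    [0, 0, 0, 0, 0, 0, 2.6],
    [0, 0, 0, 0, 0, 0, 2.6]
  ]
}}

```text
time: 28.2
position: [0.5476, 0.0505, 0.1379]
tool_rot: [-1.296, 0.952, 0.642]
ft_force: [5.9, -1.9, 1.3]
grip_width: 0.361
```

```bash
python3 st.py
```

```text
t 28.2 pos [0.5476 0.0505 0.1379] bed [-1.2  0.2  0.3] F bed [ 6.04 -0.53 -1.95] Fw [ 5.93 -1.88  1.33] grip mm 31.4
rot err to RB (tool,deg) [ 0.03 -0.02  0.15] q [-0.19 -0.1  -0.1   2.23  0.45  0.59  0.72]
```

Push of about 6 N at the wrist plus the weight component, so roughly 7 to 8 N on the stop, with no movement. I'll release and retreat.

>>> {"fn": "jog_arm", "kwargs": {
  "targets": [
    [0, 0, 0, 0, 0, 0, 3.4],
    [0, 0, 0, 0, 0, 0, 4.2],
    [0, 0, 0, 0, 0, 0, 5],
    [0, 0, 0, 0, 0, 0, 5],
    [0, 0, 0, -1, 0, 0, 5],
    [0, 0, 0, -2, 0, 0, 5],
    [0, 0, 0, -2.5, 0, 0, 5],
    [0, 0, 0, -2.5, 0, 0, 5],
    [0, 0, 0, 0, 0, 0, 4]
  ]
}}

```text
time: 29.32
position: [0.5081, 0.0603, 0.2086]
tool_rot: [-1.296, 0.95, 0.642]
ft_force: [0.1, 0.5, -0.2]
grip_width: 0.527
```

```bash
python3 st.py; python3 - <<'E'
from plan import *
from shaft import shaft
for n in("scene","top"):
    im,d=get_image(n); np.savez(f"pics/{n}15.npz",im=im,d=d); shaft(n,d,im,0,0,9,9)
    if n=="scene": cv2.imwrite("pics/scene15.png",cv2.resize(im[140:310,160:330,::-1],None,fx=3.5,fy=3.5,interpolation=cv2.INTER_CUBIC))
p,R0,s=cur(); RB=near(Rt(-B[:,2],B[:,1]),R0)
print(tobed(p)); show(rows(p,R0,bed(40,81,180),RB,6,4.0)); show(rows(bed(40,81,180),RB,bed(106.5,81,180),RB,4,4.0))
E
```

```text
t 29.32 pos [0.5081 0.0603 0.2086] bed [-1.1  1.1 81.8] F bed [-0.12  0.55 -0.13] Fw [ 0.08  0.55 -0.17] grip mm 45.9
rot err to RB (tool,deg) [0.03 0.07 0.24] q [-0.23 -0.27 -0.12  2.22  0.35  0.77  0.8 ]
scene (50, 125) 220 x [ 51.  106.1] at x 78.5 y,z [-1.5  0.1] slopes/50 [0.1 0. ] cost 0.4
scene (-125, -45) 226 x [-124.1  -60.6] at x -88.7 y,z [-0.4 -1.4] slopes/50 [0.3 2.2] cost 0.48
top (50, 125) 157 x [ 51.4 105.4] at x 79.0 y,z [ 0.1 -0.7] slopes/50 [-1.  -0.7] cost 0.58
top -125 0
[-2.89412171e+00  5.64179422e-02  7.97501465e+01]
[[0.01, -0.01, 0.0, -1.67, -0.72, 1.35, 4.0], [0.01, -0.01, 0.0, -1.67, -0.72, 1.35, 4.0], [0.01, -0.01, 0.0, -1.67, -0.72, 1.35, 4.0], [0.01, -0.01, 0.0, -1.67, -0.72, 1.35, 4.0], [0.01, -0.01, 0.0, -1.67, -0.72, 1.35, 4.0], [0.01, -0.01, 0.0, -1.67, -0.72, 1.35, 4.0]]
[[0.0, 0.0, 0.0, 0.0, -1.66, 0.0, 4.0], [0.0, 0.0, 0.0, 0.0, -1.66, 0.0, 4.0], [0.0, 0.0, 0.0, 0.0, -1.66, 0.0, 4.0], [0.0, 0.0, 0.0, 0.0, -1.66, 0.0, 4.0]]
```

View pics/scene15.png

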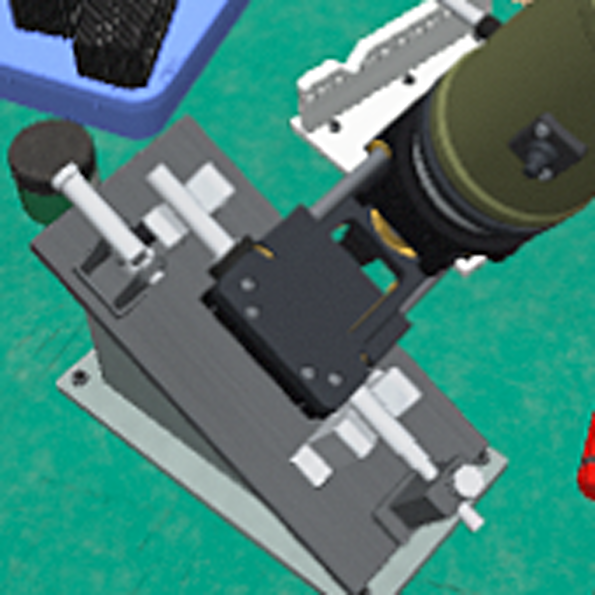

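>>> {"fn": "jog_arm", "kwargs": {
  "targets": [
    [0, 0.01, 0.03, -1, -1.35, 0.9, 4],
    [0, 0.01, 0.03, -1, -1.35, 1, 4],
    [0, 0.01, 0.03, -1, -1.35, 1, 4],
    [0, 0.01, 0.03, -1, -1.35, 1, 4],
    [0, 0.01, 0.03, -1, -1.35, 1, 4],
    [0, 0.01, 0.03, -1, -1.35, 1, 4],
    [0, 0.01, 0.03, -1, -1.35, 1, 4],
    [0, 0.01, 0.03, -1, -1.35, 1.1, 4],
    [0, 0, 0, 0, 0, 0, 4],
    [0, 0, 0, 0, 0, 0, 4]
  ]
}}

```text
time: 30.68
position: [0.577, 0.1251, 0.327]
tool_rot: [-1.294, 0.962, 0.647]
ft_force: [0.5, 0.2, -0.4]
grip_width: 0.459
```

```bash
python3 st.py; python3 - <<'E'
from plan import *
from shaft import shaft
for n in("scene","top"):
    im,d=get_image(n); np.savez(f"pics/{n}16.npz",im=im,d=d); 
    if n=="scene": cv2.imwrite("pics/scene16.png",cv2.resize(im[110:280,140:310,::-1],None,fx=3.5,fy=3.5,interpolation=cv2.INTER_CUBIC))
    q=tobed(cloud(n,d).reshape(-1,3)); k=q[(q[:,0]>94)&(q[:,0]<126)&(q[:,1]>60)&(q[:,1]<100)&(q[:,2]>80)&(q[:,2]<115)]; print(n,len(k),np.percentile(k,[2,50,98],axis=0).round(0).tolist() if len(k) else "")
E
```

```text
t 30.68 pos [0.577  0.1251 0.327 ] bed [103.9  79.5 157.9] F bed [ 0.15  0.26 -0.57] Fw [ 0.46  0.16 -0.43] grip mm 40.0
rot err to RB (tool,deg) [ 0.05 -0.25 -0.39] q [-0.26 -0.14 -0.16  1.87  0.34  1.02  0.8 ]
scene 0 
top 59 [[106.0, 74.0, 94.0], [117.0, 80.0, 103.0], [124.0, 86.0, 108.0]]
```

View pics/scene16.png

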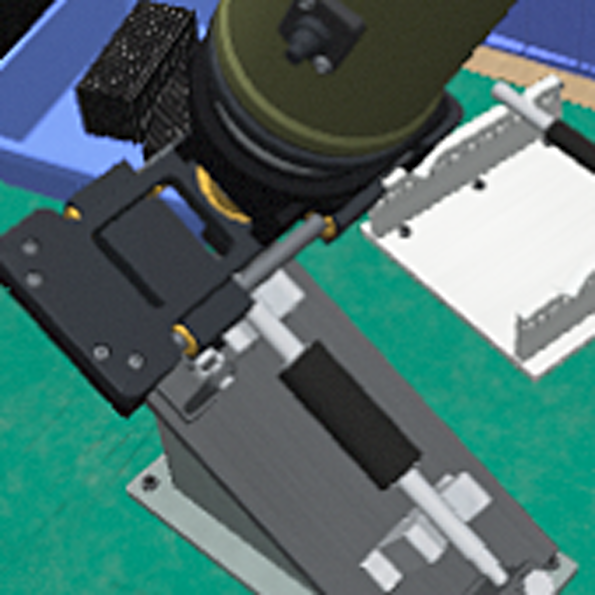

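>>> {"fn": "jog_arm", "kwargs": {
  "targets": [
    [0, -0.25, -0.39, 1, -0.2, 0.15, 4],
    [0, 0, 0, 1.5, 0, 0, 4],
    [0, 0, 0, 1.5, 0, 0, 4],
    [0, 0, 0, 1, 0, 0, 4],
    [0, 0, 0, 0, 0, 0, 4]
  ]
}}

```text
time: 31.4
position: [0.6039, 0.1209, 0.2851]
tool_rot: [-1.295, 0.953, 0.644]
ft_force: [0.7, -0.1, 0.9]
grip_width: 0.459
```

```bash
python3 st.py
```

```text
t 31.4 pos [0.6039 0.1209 0.2851] bed [106.5  81.4 108.1] F bed [1.05 0.02 0.49] Fw [ 0.65 -0.13  0.95] grip mm 39.9
rot err to RB (tool,deg) [0.05 0.03 0.03] q [-0.25 -0.07 -0.15  1.9   0.37  0.91  0.78]
```

```bash
python3 - <<'E'
from plan import *
th=np.linspace(1.95,0.95,17)
y=48-90*np.cos(th); z=16+90*np.sin(th)+8
show([[0,0,0,round(-(z[i+1]-z[i])/10,2),0,round((y[i+1]-y[i])/10,2),1.5] for i in range(16)]); print(y[-1],z[-1])
E
```

```text
[[0, 0, 0, -0.19, 0, -0.53, 1.5], [0, 0, 0, -0.16, 0, -0.54, 1.5], [0, 0, 0, -0.12, 0, -0.55, 1.5], [0, 0, 0, -0.09, 0, -0.56, 1.5], [0, 0, 0, -0.06, 0, -0.56, 1.5], [0, 0, 0, -0.02, 0, -0.56, 1.5], [0, 0, 0, 0.02, 0, -0.56, 1.5], [0, 0, 0, 0.05, 0, -0.56, 1.5], [0, 0, 0, 0.09, 0, -0.56, 1.5], [0, 0, 0, 0.12, 0, -0.55, 1.5]]
[[0, 0, 0, 0.15, 0, -0.54, 1.5], [0, 0, 0, 0.19, 0, -0.53, 1.5], [0, 0, 0, 0.22, 0, -0.52, 1.5], [0, 0, 0, 0.25, 0, -0.5, 1.5], [0, 0, 0, 0.28, 0, -0.49, 1.5], [0, 0, 0, 0.31, 0, -0.47, 1.5]]
-4.351478051749524 97.20739543104364
```

>>> {"fn": "jog_arm", "kwargs": {
  "targets": [
    [0, 0, 0, 0, 0, 0, 2.5],
    [0, 0, 0, 0, 0, 0, 1.5],
    [0, 0, 0, 0, 0, 0, 1.5]
  ],
  "squeeze": 12
}}

```text
time: 31.78
position: [0.6041, 0.1216, 0.2873]
tool_rot: [-1.295, 0.949, 0.643]
ft_force: [-0.2, -1.2, 0.1]
grip_width: 0.218
```

```bash
python3 st.py
```

```text
t 31.77 pos [0.6041 0.1216 0.2873] bed [107.6  82.1 109.9] F bed [ 0.16 -1.25  0.06] Fw [-0.18 -1.24  0.13] grip mm 19.0
rot err to RB (tool,deg) [0.04 0.13 0.2 ] q [-0.25 -0.07 -0.15  1.89  0.37  0.91  0.78]
```

>>> {"fn": "jog_arm", "kwargs": {
  "targets": [
    [0, 0, 0, 0, 0, 0, 1.5],
    [0, 0, 0, 0, 0, 0, 1.5]
  ]
}}

```text
time: 32.02
position: [0.6041, 0.1214, 0.2868]
tool_rot: [-1.295, 0.95, 0.643]
ft_force: [0.1, -0.4, -0.4]
grip_width: 0.174
```

```bash
python3 st.py
```

```text
t 32.02 pos [0.6041 0.1214 0.2868] bed [107.3  81.9 109.5] F bed [-0.04 -0.39 -0.45] Fw [ 0.1  -0.43 -0.41] grip mm 15.2
rot err to RB (tool,deg) [0.04 0.11 0.16] q [-0.25 -0.07 -0.15  1.89  0.37  0.91  0.78]
```

Caged. Now I'll swing back.

>>> {"fn": "jog_arm", "kwargs": {
  "targets": [
    [0, 0, 0, -0.15, 0, -0.53, 1.5],
    [0, 0, 0, -0.14, 0, -0.54, 1.5],
    [0, 0, 0, -0.12, 0, -0.55, 1.5],
    [0, 0, 0, -0.09, 0, -0.56, 1.5],
    [0, 0, 0, -0.06, 0, -0.56, 1.5],
    [0, 0, 0, -0.02, 0, -0.56, 1.5],
    [0, 0, 0, 0, 0, -0.4, 1.5],
    [0, 0, 0, 0, 0, 0, 1.5]
  ]
}}

```text
time: 33.02
position: [0.593, 0.0854, 0.2916]
tool_rot: [-1.295, 0.951, 0.643]
ft_force: [-0.0, -0.5, -0.8]
grip_width: 0.174
```

```bash
python3 st.py
```

```text
t 33.02 pos [0.593  0.0854 0.2916] bed [107.3  44.3 115.1] F bed [-0.32 -0.5  -0.77] Fw [-0.   -0.51 -0.83] grip mm 15.2
rot err to RB (tool,deg) [0.01 0.07 0.15] q [-0.22 -0.13 -0.11  1.93  0.33  0.9   0.86]
```

>>> {"fn": "jog_arm", "kwargs": {
  "targets": [
    [0, 0, 0, 0.02, 0, -0.3, 1.5],
    [0, 0, 0, 0.03, 0, -0.3, 1.5],
    [0, 0, 0, 0.05, 0, -0.4, 1.5],
    [0, 0, 0, 0.07, 0, -0.45, 1.5],
    [0, 0, 0, 0.12, 0, -0.55, 1.5],
    [0, 0, 0, 0.15, 0, -0.54, 1.5],
    [0, 0, 0, 0.19, 0, -0.53, 1.5],
    [0, 0, 0, 0, 0, 0, 1.5]
  ]
}}

```text
time: 34.02
position: [0.5893, 0.0543, 0.286]
tool_rot: [-1.295, 0.952, 0.643]
ft_force: [-0.4, -1.1, 0.4]
grip_width: 0.171
```

```bash
python3 st.py; python3 - <<'E'
from plan import *
im,d=get_image("scene"); q=tobed(cloud("scene",d).reshape(-1,3))
k=q[(q[:,0]>68)&(q[:,0]<92)&(q[:,1]>-40)&(q[:,1]<60)&(q[:,2]>32)&(q[:,2]<100)]
print(len(k)); 
for a in range(32,100,10):
    m=(k[:,2]>=a)&(k[:,2]<a+10)
    if m.sum()>3: print(a,m.sum(),np.median(k[m],0).round(0))
E
```

```text
t 34.02 pos [0.5893 0.0543 0.286 ] bed [107.3  13.2 108.6] F bed [ 0.05 -1.2   0.44] Fw [-0.43 -1.13  0.4 ] grip mm 14.9
rot err to RB (tool,deg) [-0.01  0.04  0.12] q [-0.2  -0.15 -0.07  1.96  0.3   0.88  0.93]
155
32 22 [75. 43. 37.]
42 19 [75. 38. 46.]
52 20 [73. 34. 55.]
62 29 [76. 29. 66.]
72 22 [75. 25. 78.]
82 29 [76. 20. 86.]
92 14 [73. 18. 94.]
```

>>> {"fn": "jog_arm", "kwargs": {
  "targets": [
    [0, 0, 0, 0.23, 0, -0.45, 1.5],
    [0, 0, 0, 0.28, 0, -0.45, 1.5],
    [0, 0, 0, 0.3, 0, -0.42, 1.5],
    [0, 0, 0, 0.33, 0, -0.42, 1.5],
    [0, 0, 0, 0.3, 0, -0.36, 1.5],
    [0, 0, 0, 0, 0, 0, 1.5]
  ]
}}

```text
time: 34.83
position: [0.5918, 0.0326, 0.2734]
tool_rot: [-1.295, 0.951, 0.643]
ft_force: [-1.4, -1.7, 0.6]
grip_width: 0.172
```

```bash
cat > arm.py <<'E'
from plan import *
im,d=get_image("scene"); q=tobed(cloud("scene",d).reshape(-1,3))
k=q[(q[:,0]>66)&(q[:,0]<92)&(q[:,1]>-45)&(q[:,1]<44)&(q[:,2]>12)&(q[:,2]<105)]
# arm near-face points, slope by PCA w/ ransac on lines
from scipy.optimize import least_squares
yz=k[:,1:]-[48,16]
h=[]
for th in np.linspace(0,2,201):
    n=np.array([np.sin(th),np.cos(th)]); dd=yz@n; rr=yz@np.array([-np.cos(th),np.sin(th)])
    h.append(((abs(dd)<6.5)&(rr>8)&(rr<95)).sum())
h=np.array(h); b=h.argmax(); g=np.linspace(0,2,201); top=g[h>=.93*h.max()]
print("keeper theta ~",g[b],"range",top.min(),top.max(),"n",h[b])
cv2.imwrite("pics/arm_%d.png"%int(get_state()['time']*100),cv2.resize(im[130:250,170:290,::-1],None,fx=4.5,fy=4.5,interpolation=cv2.INTER_CUBIC))
E
python3 st.py; python3 arm.py
```

```text
t 34.83 pos [0.5918 0.0326 0.2734] bed [107.3  -7.5  94. ] F bed [-0.57 -1.91  0.97] Fw [-1.38 -1.65  0.56] grip mm 15.0
rot err to RB (tool,deg) [0.01 0.06 0.12] q [-0.19 -0.15 -0.04  1.99  0.29  0.84  0.98]
keeper theta ~ 0.93 range 0.87 1.0 n 216
```

```bash
python3 - <<'E'
from plan import *
th=np.linspace(0.90,0.10,17)
y=48-90*np.cos(th); z=16+90*np.sin(th)
show([[0,0,0,round(-(z[i+1]-z[i])/10,2),0,round((y[i+1]-y[i])/10,2),0.5] for i in range(16)]); print(y.round(1),z.round(1))
E
```

```text
[[0, 0, 0, 0.29, 0, -0.35, 0.5], [0, 0, 0, 0.31, 0, -0.33, 0.5], [0, 0, 0, 0.32, 0, -0.31, 0.5], [0, 0, 0, 0.34, 0, -0.3, 0.5], [0, 0, 0, 0.35, 0, -0.28, 0.5], [0, 0, 0, 0.36, 0, -0.26, 0.5], [0, 0, 0, 0.38, 0, -0.24, 0.5], [0, 0, 0, 0.39, 0, -0.23, 0.5], [0, 0, 0, 0.4, 0, -0.21, 0.5], [0, 0, 0, 0.41, 0, -0.19, 0.5]]
[[0, 0, 0, 0.42, 0, -0.16, 0.5], [0, 0, 0, 0.43, 0, -0.14, 0.5], [0, 0, 0, 0.43, 0, -0.12, 0.5], [0, 0, 0, 0.44, 0, -0.1, 0.5], [0, 0, 0, 0.44, 0, -0.08, 0.5], [0, 0, 0, 0.45, 0, -0.06, 0.5]]
[ -7.9 -11.4 -14.7 -17.9 -20.8 -23.6 -26.3 -28.7 -31.  -33.  -34.9 -36.5
 -38.  -39.2 -40.2 -41.  -41.6] [86.5 83.6 80.6 77.3 74.  70.5 66.8 63.  59.1 55.1 51.  46.9 42.6 38.3
 33.9 29.4 25. ]
```

>>> {"fn": "jog_arm", "kwargs": {
  "targets": [
    [0, 0, 0, 0, 0, 0, 1],
    [0, 0, 0, 0, 0, 0, 0.5],
    [0, 0, 0, 0, 0, 0, 0.5]
  ],
  "squeeze": 10
}}

```text
time: 35.25
position: [0.5914, 0.0319, 0.2739]
tool_rot: [-1.295, 0.953, 0.642]
ft_force: [-3.9, -3.9, 2.8]
grip_width: 0.132
```

```bash
python3 st.py
```

```text
t 35.25 pos [0.5914 0.0319 0.2739] bed [107.3  -8.2  94.6] F bed [-1.18 -4.63  3.88] Fw [-3.91 -3.86  2.77] grip mm 11.4
rot err to RB (tool,deg) [ 0.01 -0.03  0.11] q [-0.19 -0.15 -0.04  1.99  0.29  0.84  0.98]
```

>>> {"fn": "jog_arm", "kwargs": {
  "targets": [
    [0, 0, 0, 0.24, 0, -0.42, 0.5],
    [0, 0, 0, 0.31, 0, -0.35, 0.5],
    [0, 0, 0, 0.32, 0, -0.31, 0.5],
    [0, 0, 0, 0.34, 0, -0.3, 0.5],
    [0, 0, 0, 0, 0, 0, 0.5]
  ]
}}

```text
time: 35.88
position: [0.5949, 0.0184, 0.2628]
tool_rot: [-1.295, 0.951, 0.644]
ft_force: [-1.1, -1.0, 0.1]
grip_width: 0.132
```

```bash
python3 st.py; python3 arm.py
```

```text
t 35.88 pos [0.5949 0.0184 0.2628] bed [107.3 -20.6  81.8] F bed [-0.71 -1.19  0.52] Fw [-1.11 -0.97  0.1 ] grip mm 11.5
rot err to RB (tool,deg) [0.03 0.1  0.13] q [-0.18 -0.14 -0.02  2.    0.28  0.81  1.01]
keeper theta ~ 0.77 range 0.7000000000000001 0.8300000000000001 n 249
```

>>> {"fn": "jog_arm", "kwargs": {
  "targets": [
    [0, 0, 0, 0.35, 0, -0.29, 0.5],
    [0, 0, 0, 0.36, 0, -0.27, 0.5],
    [0, 0, 0, 0.38, 0, -0.25, 0.5],
    [0, 0, 0, 0.39, 0, -0.23, 0.5],
    [0, 0, 0, 0, 0, 0, 0.5]
  ]
}}

```text
time: 36.55
position: [0.5998, 0.0066, 0.25]
tool_rot: [-1.295, 0.951, 0.644]
ft_force: [-0.7, 0.5, -0.9]
grip_width: 0.135
```

```bash
python3 st.py; python3 arm.py
```

```text
t 36.55 pos [0.5998 0.0066 0.25  ] bed [107.3 -31.   67. ] F bed [-1.12  0.32 -0.44] Fw [-0.66  0.48 -0.94] grip mm 11.8
rot err to RB (tool,deg) [0.04 0.1  0.13] q [-0.17 -0.12 -0.    2.01  0.27  0.78  1.03]
keeper theta ~ 0.56 range 0.5 0.62 n 259
```

>>> {"fn": "jog_arm", "kwargs": {
  "targets": [
    [0, 0, 0, 0.4, 0, -0.2, 0.5],
    [0, 0, 0, 0.41, 0, -0.18, 0.5],
    [0, 0, 0, 0.42, 0, -0.16, 0.5],
    [0, 0, 0, 0.43, 0, -0.13, 0.5],
    [0, 0, 0, 0, 0, 0, 0.5]
  ]
}}

```text
time: 37.22
position: [0.6064, -0.002, 0.2356]
tool_rot: [-1.295, 0.951, 0.644]
ft_force: [-1.9, -0.7, -1.5]
grip_width: 0.135
```

```bash
python3 st.py; python3 arm.py
```

```text
t 37.23 pos [ 0.6064 -0.002   0.2356] bed [107.3 -37.9  50.4] F bed [-2.21 -1.14 -0.43] Fw [-1.91 -0.73 -1.48] grip mm 11.7
rot err to RB (tool,deg) [0.03 0.08 0.12] q [-0.16 -0.1   0.01  2.02  0.27  0.74  1.05]
keeper theta ~ 0.38 range 0.31 0.42 n 232
```

>>> {"fn": "jog_arm", "kwargs": {
  "targets": [
    [0, 0, 0, 0.4, 0, -0.11, 0.5],
    [0, 0, 0, 0.4, 0, -0.09, 0.5],
    [0, 0, 0, 0.4, 0, -0.07, 0.5],
    [0, 0, 0, 0, 0, 0, 0.5]
  ]
}}

```text
time: 37.78
position: [0.6117, -0.006, 0.2253]
tool_rot: [-1.295, 0.951, 0.643]
ft_force: [-2.6, -1.4, -2.0]
grip_width: 0.134
```

```bash
python3 st.py; python3 arm.py
```

```text
t 37.77 pos [ 0.6117 -0.006   0.2253] bed [107.4 -40.7  38.4] F bed [-2.87 -1.96 -0.61] Fw [-2.56 -1.43 -1.96] grip mm 11.7
rot err to RB (tool,deg) [0.04 0.07 0.12] q [-0.15 -0.08  0.02  2.03  0.27  0.72  1.05]
keeper theta ~ 0.24 range 0.2 0.3 n 214
```

>>> {"fn": "jog_arm", "kwargs": {
  "targets": [
    [0, 0, 0, 0.25, 0, -0.05, 0.5],
    [0, 0, 0, 0.2, 0, -0.03, 0.5],
    [0, 0, 0, 0.2, 0, -0.02, 0.5],
    [0, 0, 0, 0, 0, 0, 0.5]
  ]
}}

```text
time: 38.33
position: [0.6146, -0.0076, 0.2198]
tool_rot: [-1.295, 0.951, 0.644]
ft_force: [-2.7, -2.2, -1.8]
grip_width: 0.135
```

```bash
python3 st.py; python3 arm.py
```

```text
t 38.33 pos [ 0.6146 -0.0076  0.2198] bed [107.4 -41.6  32.1] F bed [-2.78 -2.75 -0.48] Fw [-2.72 -2.2  -1.81] grip mm 11.7
rot err to RB (tool,deg) [0.04 0.08 0.12] q [-0.15 -0.07  0.02  2.03  0.27  0.7   1.05]
keeper theta ~ 0.18 range 0.12 0.24 n 197
```

>>> {"fn": "jog_arm", "kwargs": {
  "targets": [
    [0, 0, 0, 0.15, 0, -0.03, 0.5],
    [0, 0, 0, 0.15, 0, -0.02, 0.5],
    [0, 0, 0, 0, 0, 0, 0.5]
  ]
}}

```text
time: 38.75
position: [0.6155, -0.0079, 0.2183]
tool_rot: [-1.295, 0.951, 0.644]
ft_force: [-10.8, -1.8, 6.1]
grip_width: 0.129
```

```bash
python3 st.py
```

```text
t 38.75 pos [ 0.6155 -0.0079  0.2183] bed [107.5 -41.7  30.3] F bed [-5.76 -4.14 10.36] Fw [-10.83  -1.79   6.09] grip mm 11.3
rot err to RB (tool,deg) [0.04 0.09 0.11] q [-0.15 -0.06  0.02  2.03  0.27  0.7   1.05]
```

>>> {"fn": "jog_arm", "kwargs": {
  "targets": [
    [0, 0, 0, 0.12, 0, -0.02, 0.5],
    [0, 0, 0, 0, 0, 0, 0.5]
  ]
}}

```text
time: 39.0
position: [0.6162, -0.0081, 0.2179]
tool_rot: [-1.295, 0.95, 0.643]
ft_force: [-12.7, -0.7, 8.3]
grip_width: 0.128
```

```bash
python3 st.py; python3 arm.py
```

```text
t 39.0 pos [ 0.6162 -0.0081  0.2179] bed [107.9 -41.7  29.6] F bed [-6.46 -3.47 13.29] Fw [-12.71  -0.68   8.28] grip mm 11.1
rot err to RB (tool,deg) [0.04 0.11 0.16] q [-0.15 -0.06  0.02  2.03  0.27  0.7   1.06]
keeper theta ~ 0.18 range 0.13 0.22 n 204
```

>>> {"fn": "jog_arm", "kwargs": {
  "targets": [
    [0, 0, 0, -0.15, 0, 0, 0.5],
    [0, 0, 0, 0, 0, 0, 0.5]
  ]
}}

```text
time: 39.3
position: [0.6158, -0.0079, 0.2184]
tool_rot: [-1.296, 0.95, 0.643]
ft_force: [-6.3, -1.2, 1.9]
grip_width: 0.132
```

```bash
python3 st.py
```

```text
t 39.3 pos [ 0.6158 -0.0079  0.2184] bed [107.9 -41.6  30.3] F bed [-4.15 -2.59  4.54] Fw [-6.29 -1.23  1.85] grip mm 11.5
rot err to RB (tool,deg) [0.05 0.12 0.18] q [-0.15 -0.06  0.02  2.03  0.27  0.7   1.06]
```

>>> {"fn": "jog_arm", "kwargs": {
  "targets": [
    [0, 0, 0, 0, 0, 0, 1.6],
    [0, 0, 0, 0, 0, 0, 2.4],
    [0, 0, 0, 0, 0, 0, 2.4],
    [0, 0, 0, 0, 0, 0, 2.4]
  ]
}}

```text
time: 39.8
position: [0.6161, -0.008, 0.2179]
tool_rot: [-1.295, 0.95, 0.643]
ft_force: [-0.7, -0.2, 0.6]
grip_width: 0.274
```

```bash
python3 st.py; python3 arm.py
```

```text
t 39.8 pos [ 0.6161 -0.008   0.2179] bed [107.9 -41.7  29.7] F bed [-0.23 -0.35  0.82] Fw [-0.67 -0.21  0.59] grip mm 23.9
rot err to RB (tool,deg) [0.05 0.12 0.18] q [-0.15 -0.06  0.02  2.03  0.27  0.7   1.06]
keeper theta ~ 0.19 range 0.13 0.24 n 196
```

>>> {"fn": "jog_arm", "kwargs": {
  "targets": [
    [0, 0, 0, -0.8, 0, 0, 2.4],
    [0, 0, 0, -1.5, 0, 0, 2.4],
    [0, 0, 0, -2, 0, 0, 2.4],
    [0, 0, 0, -2.5, 0, 0, 2.6],
    [0, 0, 0, -2.5, 0, 0, 3]
  ]
}}

```text
time: 40.48
position: [0.5696, 0.0022, 0.3001]
tool_rot: [-1.295, 0.949, 0.643]
ft_force: [-0.7, 0.9, -0.8]
grip_width: 0.326
```

```bash
python3 st.py; python3 arm.py
```

```text
t 40.48 pos [0.5696 0.0022 0.3001] bed [107.7 -42.  124.6] F bed [-1.17  0.72 -0.29] Fw [-0.69  0.9  -0.83] grip mm 28.4
rot err to RB (tool,deg) [0.04 0.14 0.22] q [-0.17 -0.22 -0.    2.    0.25  0.89  1.07]
keeper theta ~ 0.19 range 0.13 0.23 n 348
```

>>> {"fn": "jog_arm", "kwargs": {
  "targets": [
    [0, 0, 0, -0.3, -0.5, -3, 3],
    [0, 0, 0, -0.3, -0.5, -4, 3],
    [0, 0, 0, -0.3, -0.5, -4, 3],
    [0, 0, 0, 0, -0.5, -4, 3],
    [0, 0, 0, 0, 0, -4, 3],
    [0, 0, 0, 0, 0, -4, 3],
    [0, 0, 0, 0, 0, 0, 3]
  ]
}}

```text
time: 41.4
position: [0.531, -0.2292, 0.3164]
tool_rot: [-1.292, 0.953, 0.638]
ft_force: [-0.3, 0.7, 0.0]
grip_width: 0.347
```

```bash
python3 st.py; python3 - <<'E'
from plan import *
from shaft import shaft
for n in("scene","top"):
    im,d=get_image(n); np.savez(f"pics/{n}20.npz",im=im,d=d); shaft(n,d,im,0,0,9,9)
    x0,y0=(160,120) if n=="scene" else (140,110)
    cv2.imwrite(f"pics/{n}20.png",cv2.resize(im[y0:y0+190,x0:x0+190,::-1],None,fx=3.1,fy=3.1,interpolation=cv2.INTER_CUBIC))
    q=tobed(cloud(n,d).reshape(-1,3))
    for nm,lo,hi in(("bar",(96,-60,5),(122,-25,45)),("armtop",(70,-36,8),(90,-12,50)),("rod",(-130,-8,-8),(-97,8,12))):
        k=q[np.all((q>lo)&(q<hi),1)]; print(n,nm,len(k),np.percentile(k,[2,50,98],axis=0).round(1).tolist() if len(k) else "")
    q0=tobed(np.load(f"pics/{n}P.npy").reshape(-1,3)); k=q0[np.all((q0>(96,-60,5))&(q0<(122,-25,45)),1)]; print("  start bar",np.percentile(k,[2,50,98],axis=0).round(1).tolist())
E
python3 arm.py
```

```text
t 41.4 pos [ 0.531  -0.2292  0.3164] bed [ 127.5 -276.2  132.1] F bed [-0.38  0.65  0.24] Fw [-0.3   0.73  0.02] grip mm 30.2
rot err to RB (tool,deg) [-0.28 -0.05  0.23] q [-0.06 -0.26  0.4   1.97  0.04  0.89  1.68]
scene (50, 125) 146 x [ 50.9 105.9] at x 77.6 y,z [-1.9  0.2] slopes/50 [-0.   0.2] cost 0.38
scene (-125, -45) 269 x [-124.1  -45.5] at x -81.7 y,z [-0.  -1.2] slopes/50 [0.1 1.3] cost 0.48
scene bar 84 [[97.1, -47.7, 24.1], [110.7, -40.7, 30.4], [121.8, -36.3, 33.9]]
scene armtop 93 [[70.9, -35.1, 8.5], [78.8, -23.1, 28.1], [88.3, -13.0, 30.7]]
scene rod 90 [[-125.0, -3.9, -4.6], [-111.7, 2.5, 3.8], [-97.7, 7.7, 9.1]]
  start bar [[96.4, -48.9, 15.4], [109.9, -40.9, 21.2], [121.3, -37.0, 24.4]]
top (50, 125) 100 x [ 50.8 105.6] at x 82.0 y,z [ 0.3 -0.7] slopes/50 [ 0.2 -0.3] cost 0.58
top (-125, -45) 151 x [-123.1  -48.1] at x -82.1 y,z [ 0.3 -0.8] slopes/50 [-0.1  1.5] cost 0.58
top bar 60 [[98.0, -47.8, 24.0], [109.6, -42.3, 29.3], [121.9, -36.3, 34.3]]
top armtop 85 [[70.6, -35.7, 8.9], [80.3, -23.7, 27.1], [86.7, -12.2, 31.1]]
top rod 58 [[-127.9, -7.3, -6.8], [-116.4, -1.6, 4.4], [-98.0, 6.8, 9.2]]
  start bar [[97.6, -48.3, 12.9], [109.8, -43.1, 20.8], [121.8, -36.7, 24.2]]
keeper theta ~ 0.18 range 0.12 0.22 n 367
```

View pics/scene20.png

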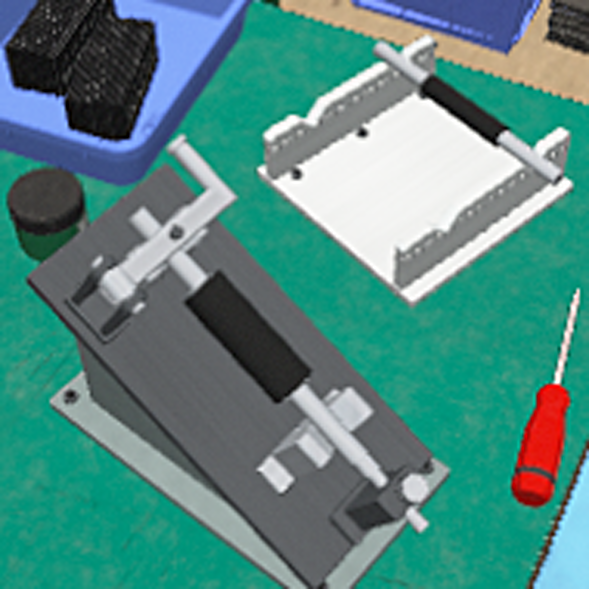

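View pics/top20.png

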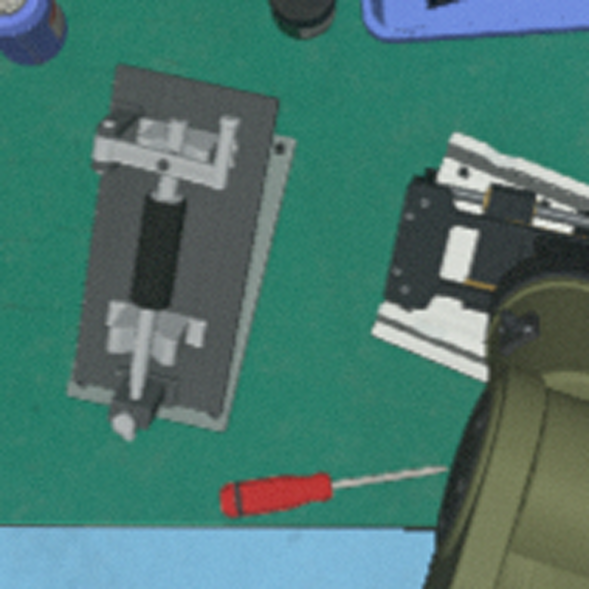

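The keeper rests on the shaft at about 0.1 rad: its bar is 9 mm above the shut height. The roller end has not moved from where I seated it, the rod tail is at the same pixel (about 294,287) as at the start, and the thin roller is in the rack. I'll hand in.

```bash
python3 -c "
from bench import *
print(close_job())"
```

```text
the job is handed in; nothing more can be done
None
```

The job is handed in at about 41.5 s of the 70 s, with the arm clear of everything. The thicker roller is seated against the end stop with the keeper resting on its shaft. The thinner roller is still in the rack.

- **Keeper opened:** I swung it back to its limit and let go. The picture showed it standing open by itself.
- **Roller seated:** I lowered it into both Vs by feel and slid it downhill to the stop. I pushed twice, reading about 6 N at the wrist each time. Adding the roller's own weight along the slope, I estimate 7–8 N on the stop, below the 14 N at which the rod slips. It did not move on release.
- **Keeper closed:** I lowered it under control until it touched the shaft, pressing about 13 N for a moment. I then eased off and released it gently.
- **Last checks:**
  - The handle bar is 9 mm above its shut height, which is about 0.1 rad as expected.
  - The roller's upper end stayed at about 105.8 mm in the bed frame, unchanged since seating.
  - The tail of the stop rod shows at the same pixel as at the start, to within about half a pixel.

Two readings did not match:
- **Keeper angle:** my rough depth fit of the keeper arm gave 0.18 rad. I take the bar height as the better measure.
- **First swing:** the wrist side force reached about 18 N because the bar rolled between the fingers. I loosened the grip and the force fell away.

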